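Change over the batch in the hardness-test fixture

ROBOT

A 6-joint arm with a two-finger parallel gripper is mounted at the origin on a cart in front of the work surface, level with it; the furniture and walls round the work are solid. World frame = base frame: x ahead of the robot, y to its left, z up, the work surface at z = 0. Lengths are in mm, angles in rad, forces in N, time in s.
With the tool pointing down it reaches from about 300 to 775 mm from the base axis. Payload 14.6 kg.
Tool frame: the origin (TCP) lies midway between the tips of the shut fingers; the grasp point (between the pads) lies 19 mm behind it (manip.hold_point_z is the distance from the TCP to the grasp point, in mm); z points along the fingers, y is the direction in which the jaws open and shut (so a half turn about z gives the same grasp; the last joint's range is limited). The gripper opens to 94 mm and grips with 3 to 60 N. Pads are 16 mm wide; open, the fingers measure 119 mm over their backs; the gripper's body (75 mm by 177 mm) begins 78 mm behind the grasp point.
Start: joints at [-1.237, 0.3, 1.521, -0, 1.321, -0.067], TCP at [214.577, -506.404, 171.446] pointing down, gripper open.
Joint ranges: [-3.03, 3.03], [-0.79, 2.21], [0.23, 2.52], [-1.04, 4.18], [0, 3.07], [-2.55, 2.55]. Speed limits (rad/s): [2.22, 2.22, 2.57, 3.14, 3.14, 3.14].

INTERFACE

Orientations are given as [roll, pitch, yaw] about the fixed x, y, z axes, in that order (R = Rz(yaw) Ry(pitch) Rx(roll)).
In Python, from cell import manip gives the robot as it stands.
- The arm moves only by the shell command python3 -m crank 'ROWS' [OPENING] [FORCE]. ROWS is JSON, a list of rows, each an object with "offset": the shift along the world's x, y, z in m, a list of three; "spin": the turn about the world's z in degrees. In form: [{"offset": [dx, dy, dz], "spin": spin}, ...]. A call has exactly 8 rows; each row is the pose to reach, as a shift and turn from the pose measured when the call began; what a row does not reach only later rows make up. A row lasts 1/12 s, in which the tool goes at most 41.7 mm and 7.16 degrees, less where a joint would pass 70% of its speed; a pose out of reach is approached as far as the arm can. A call with a gripper value outside its range is refused whole. OPENING is the opening, from 0 (shut) to 1 (fully open), set as the call begins (- or left out, the last holds). The fingers move at their own pace and stop on an object; FORCE is the grip in N (left out, the last holds). Time passes only in rows, so rows that repeat a pose let the fingers close, or fill a call up. It gives the time, the measured TCP pose, the force and the opening at its end, in the units of the state.
- manip.read_state(): the state, without advancing time (a new reading comes with each control period).
- manip.camera(name): name is "scene" or "side" or "wrist"; returns a dict with "pixels" (480x640x3 uint8, red, green, blue), "fx", "fy", "cx", "cy" (pixels), "k1" (the pictures are not rectified: a ray, as slopes to the right and down, at radius r is drawn at 1 + k1 r^2 times it, then the intrinsics apply), "extrinsics" (4x4, takes a point from world to camera coordinates); the wrist camera has in their place "hand_eye" (4x4, takes a point from camera to tool coordinates, whose origin is the TCP and whose axes are the flange's). Camera axes: x right, y down, z forward; pixel columns grow to the right and rows downward; lengths in mm; the calibration is good to about 2 mm. A picture is of the moment at which its call begins: read the wrist's pose just before it. There is no depth.
- manip.sign_off(): hands the job in, once; it reports no verdict.
Trained networks look in a picture, given as the dict that the camera call returned (one of the last four; its "shot" number tells which), for a name from the list of things; names that differ only in an ending like _2 or _b are one class to them, and where a whole thing is asked for, a point or a joint stands for the part that bears it (a point fixed in the world has none). Each returns a list of dicts, best first, with "conf" (0 to 1); they miss things now and then, are a little off and sometimes report something else, mostly with a low value. They report only what shows in the picture. A call takes as long as a camera call. They do not tell look-alikes from the thing itself.
- manip.search_frame(picture, name): "location" ([x, y, z] in mm, in world coordinates, good to about 4 mm: the middle of the surface that is visible of it).
- manip.masks_of(picture, name): "mask" (480x640 bool, what is visible of it).
The state is a dict: "clock": time; "joints": joint angles; "qd": joint speeds; "effort": joint torques, N m; "eef_pos": TCP position; "eef_rot": TCP orientation; "wrist_force": force on the tool from outside, world axes, zero at the start; "moment": the same for the moment, N m; "finger_gap": finger opening in mm.
Only numpy, scipy, OpenCV 4.12 (cv2) and the standard library are available. Lean on these libraries where they do the work, as an engineer would, in place of code of your own. Each camera call takes 0.05 s, during which the arm holds its last target. There are 200 camera calls.

TASK

Change over the hardness-test batch: the tray of new turned steel samples has been left standing in the fixture, so carry it off level with its samples in it and set it down in the middle of the black rubber mat, lined up with the mat. Then tuck the edge of the loose plate away from its handle under the fixture's lip with the plate tilted, lower the handle edge until it lies flat and fully home, and stand each sample upright at a station of its own on the plate, centred on the engraved cross between the stop bars. Stand the bronze bushings of the last batch from the bench in the emptied tray on the mat, and leave the ball bearing and the oil bottle where they are.

Things in the scene. Friction and masses are not known exactly. Their poses are not given: they have to be found in the camera images.
- fixture: Dark steel fixture, 117 x 149 x 22 mm, fixed on the bench. Origin: centre of its underside, z up. Base 6 mm thick; on it a pocket 105 mm in x by 137 mm in y, centred on the origin. Front (-x) and side walls, 6 mm thick, rise to z=14 mm. The back wall (+x) carries a bright steel lip over the pocket's back edge: x=+40.5 to +58.5 mm, underside z=17, top z=22 mm, all along y.
- lip (a point): Middle of the lip's lower front edge (fixture frame x=+40.5, y=0, z=17 mm). The gap between pocket floor and lip is 11 mm; the pocket reaches 12 mm back under the lip.
- plate: Loose aluminium plate 100 (x) x 132 (y) x 6 mm, 250 g. Origin: centre of its underside, z up. Handle rib at the -x end; the +x edge goes under the lip. In place its axes agree with the fixture's, origin at fixture x=0, y=0, z=6 mm (2.5 mm play each way); it cannot go in level. Stop bars on top: 24 mm long (x), 3 mm thick, 4 mm high, at x=+8 and y=-63, -21, +21, +63 mm.
- plate_edge (a point): Middle of the plate's edge that goes under the lip (plate frame x=+50, y=0, z=3 mm).
- plate_handle (a point): Centre of the top of the black upright handle rib (plate frame x=-40, y=0, z=34 mm); the rib is 10 mm thick (x), 40 mm wide (y) and stands 28 mm high on the plate.
- station0 (a point): Centre of the station at plate x=+8, y=-42 mm, on the plate's upper face (z=6 mm): engraved cross, in the 39 mm wide gap between two stop bars.
- station1 (a point): Centre of the station at plate x=+8, y=0, z=6 mm.
- station2 (a point): Centre of the station at plate x=+8, y=+42, z=6 mm.
- tray: Open grey sample tray 60 (x) x 126 (y) x 28 (z) mm, 220 g, on two black rubber skids 12 mm high. Origin: centre of its underside, z up. Inner floor at z=15 mm, walls 3 mm thick to z=28 mm. Can be gripped across its 60 mm width by the walls (z 12 to 28 mm). At the start it stands on the fixture's pocket floor.
- mat: Black rubber mat 95 (x) x 155 (y) x 2 mm fixed on the bench. Origin: centre of its underside. The tray goes on it with its long side (y) along the mat's long side (y), either way round.
- sample_a: Turned steel sample, plain cylinder 30 mm in diameter and 26 mm high, about 145 g, standing loose in the tray. Origin: centre of its underside, z along its axis. May be absent.
- sample_b: Same as sample_a. May be absent.
- sample_c: Same as sample_a. May be absent.
- bushing_a: Bronze bushing, 36 mm in diameter, 30 mm high, about 150 g, standing on the bench. Origin: centre of its underside, z along its axis. May be absent.
- bushing_b: Same as bushing_a; when both are there they stand about 55 mm apart. May be absent.
- bearing: Ball bearing, 52 mm in diameter, 15 mm high, lying on the bench; not to be disturbed. Origin: centre of its underside.
- oil_bottle: Oil bottle, 41 mm in diameter, 130 mm high; not to be disturbed. Origin: centre of its underside.
Mind the look-alikes: they are no part of the job. Leave any red look-alike of the bushing_a alone.

How it is judged (in metres and radians):
On the way, in this order (a step that is already met when the one before it is completed fails the run):
1. the tray is lifted clear of the fixture with its samples in it (z of tray in the frame of fixture above 0.02 m and x of sample_a in the frame of tray between -0.027 and 0.027 m and y of sample_a in the frame of tray between -0.06 and 0.06 m and z of sample_a in the frame of tray between 0.008 and 0.03 m and x of sample_b in the frame of tray between -0.027 and 0.027 m and y of sample_b in the frame of tray between -0.06 and 0.06 m and z of sample_b in the frame of tray between 0.008 and 0.03 m and x of sample_c in the frame of tray between -0.027 and 0.027 m and y of sample_c in the frame of tray between -0.06 and 0.06 m and z of sample_c in the frame of tray between 0.008 and 0.03 m), for 0.2 s.
2. the tray stands in the middle of the mat, lined up with it, with its samples in it (horizontal distance between tray and mat below 0.025 m and angle between the y axis of tray and the y axis of mat, either way round below 0.25 rad and height (world z) of tray below 0.006 m and angle between tray's own z axis and vertical below 0.06 rad and x of sample_a in the frame of tray between -0.027 and 0.027 m and y of sample_a in the frame of tray between -0.06 and 0.06 m and z of sample_a in the frame of tray between 0.008 and 0.03 m and x of sample_b in the frame of tray between -0.027 and 0.027 m and y of sample_b in the frame of tray between -0.06 and 0.06 m and z of sample_b in the frame of tray between 0.008 and 0.03 m and x of sample_c in the frame of tray between -0.027 and 0.027 m and y of sample_c in the frame of tray between -0.06 and 0.06 m and z of sample_c in the frame of tray between 0.008 and 0.03 m), for 0.2 s.
3. the plate, tilted, has its far edge under the lip (x of plate_edge in the frame of fixture above 0.0435 m and z of plate_edge in the frame of fixture between 0.005 and 0.017 m and angle between plate's own z axis and vertical between 0.05 and 0.5 rad and y of plate_edge in the frame of fixture between -0.02 and 0.02 m), for 0.1 s.
4. the plate lies flat and fully home in the fixture, its edge under the lip (x of plate in the frame of fixture between -0.0045 and 0.0045 m and y of plate in the frame of fixture between -0.0045 and 0.0045 m and z of plate in the frame of fixture below 0.0085 m and angle between plate's own z axis and vertical below 0.03 rad and x of plate_edge in the frame of fixture above 0.0445 m), for 0.3 s.
At the end, for the whole second after the job is handed in: Plate flat in the fixture (within 4.5 mm of its place), edge 4 mm or more under the lip; every sample upright on it within 6 mm of the centre of its own station; tray within 25 mm and 0.25 rad of the mat's centre and direction, the bushings standing in it; all at rest (all of step 4 and horizontal distance between tray and mat below 0.025 m and angle between the y axis of tray and the y axis of mat, either way round below 0.25 rad and height (world z) of tray below 0.006 m and angle between tray's own z axis and vertical below 0.06 rad and (horizontal distance between sample_a and station0 below 0.006 m or horizontal distance between sample_a and station1 below 0.006 m or horizontal distance between sample_a and station2 below 0.006 m) and z of sample_a in the frame of plate between 0.004 and 0.009 m and angle between each of sample_a, sample_b, sample_c's own z axis and vertical below 0.1 rad and linear speed of each of sample_a, sample_b, sample_c, bushing_a, bushing_b, plate, tray below 0.02 m/s and (horizontal distance between sample_b and station0 below 0.006 m or horizontal distance between sample_b and station1 below 0.006 m or horizontal distance between sample_b and station2 below 0.006 m) and z of sample_b in the frame of plate between 0.004 and 0.009 m and (horizontal distance between sample_c and station0 below 0.006 m or horizontal distance between sample_c and station1 below 0.006 m or horizontal distance between sample_c and station2 below 0.006 m) and z of sample_c in the frame of plate between 0.004 and 0.009 m and x of bushing_a in the frame of tray between -0.027 and 0.027 m and y of bushing_a in the frame of tray between -0.06 and 0.06 m and z of bushing_a in the frame of tray between 0.008 and 0.03 m and angle between each of bushing_a, bushing_b's own z axis and vertical below 0.15 rad and x of bushing_b in the frame of tray between -0.027 and 0.027 m and y of bushing_b in the frame of tray between -0.06 and 0.06 m and z of bushing_b in the frame of tray between 0.008 and 0.03 m); the robot touches nothing.
It fails at once if the tray is tipped by more than 0.6 rad (angle between tray's own z axis and vertical above 0.6 rad).
It fails at once if the bearing is disturbed (moved more than 3 cm) (distance of bearing from where it was at the start of the episode above 0.03 m).
It fails at once if the oil bottle is disturbed (moved more than 3 cm) (distance of oil_bottle from where it was at the start of the episode above 0.03 m).
Of sample_a, sample_b, sample_c, bushing_a, bushing_b only 4 to 5 are there at a start; the rules pass over those that are not, and their reading is None.
At some moment in a run one of plate may be knocked a few centimetres aside while the robot is not near it.
Once in a run the grip may slacken for a moment while it holds something.
It also fails if it takes over 210 s, if anything falls off the work surface, if the arm or the gripper's body presses on something with over 40 N, if the wrist force passes 120 N, or if a joint passes its speed limit or range.

## Working session

There is one attempt and no reset: what is moved stays moved. The work goes in short steps, Python scripts to look and compute and a shell command to move; the robot and the scene stay as the last step left them, time stands still between calls to the robot, and variables do not carry over. Pictures are saved under pics/ and viewed, about 12 in all and at most 16, crops included, and the job is handed in when it is done.

```bash
ls; mkdir -p pics; cat > h.py <<'E'
import numpy as np, cv2
from cell import manip
from scipy.spatial.transform import Rotation as R
def pose():
    s=manip.read_state(); T=np.eye(4); T[:3,:3]=R.from_euler('xyz',s['eef_rot']).as_matrix(); T[:3,3]=s['eef_pos']; return s,T
def shot(n):
    s,T=pose(); p=manip.camera(n)
    p['c2w']=np.linalg.inv(p['extrinsics']) if 'extrinsics' in p else T@np.array(p['hand_eye']); return p
def save(p,f,crop=None,z=1):
    im=p['pixels'][...,::-1]
    if crop: im=im[crop[1]:crop[3],crop[0]:crop[2]]
    cv2.imwrite('pics/'+f,cv2.resize(im,None,fx=z,fy=z,interpolation=cv2.INTER_CUBIC))
def px2w(p,uv,z):
    uv=np.atleast_2d(np.array(uv,float)); d=(uv-[p['cx'],p['cy']])/[p['fx'],p['fy']]; s=d.copy()
    for _ in range(20): s=d/(1+p['k1']*(s**2).sum(1,keepdims=True))
    r=np.c_[s,np.ones(len(s))]@p['c2w'][:3,:3].T; o=p['c2w'][:3,3]
    return o+r*((z-o[2])/r[:,2:])
def w2px(p,X):
    X=np.atleast_2d(np.array(X,float)); c=np.linalg.inv(p['c2w']); q=X@c[:3,:3].T+c[:3,3]; s=q[:,:2]/q[:,2:]
    return s*(1+p['k1']*(s**2).sum(1,keepdims=True))*[p['fx'],p['fy']]+[p['cx'],p['cy']]
E
python3 - <<'E'
from h import *
np.set_printoptions(precision=1,suppress=True)
for c in ['scene','side']:
    p=shot(c); save(p,c+'0.png'); print(c,p['c2w'][:3,3],p['c2w'][:3,2])
    for n in ['fixture','plate','plate_handle','tray','mat','sample_a','bushing_a','bearing','oil_bottle']:
        for d in manip.search_frame(p,n):
            print(n,round(d['conf'],2),np.array(d['location']),w2px(p,d['location'])[0])
p=shot('wrist');print(p['hand_eye'])
E
```

```text
pics
scene [-106.2 -979.6  785.2] [ 0.5  0.7 -0.6]
fixture 0.73 [ 597.2 -222.1   10.1] [384.3 265.8]
fixture 0.37 [ 597.5 -201.6   22.7] [378.5 256.7]
plate 0.56 [ 499.4 -393.6    4.1] [404.2 329.5]
plate_handle 0.57 [ 503.2 -397.1    8.9] [407.  327.8]
tray 0.59 [ 597.3 -202.6   20.5] [378.7 257.8]
mat 0.89 [ 345.5 -291.6    2.3] [308.1 334.6]
sample_a 0.54 [ 598.4 -228.    45.5] [387.2 253.8]
sample_a 0.45 [ 561.3 -252.4   46.2] [381.5 265.3]
side [264.5 643.6 577.4] [ 0.3 -0.8 -0.5]
fixture 0.83 [ 567.8 -198.5    4.4] [309.6 241.5]
fixture 0.4 [ 502.6 -370.9    3.3] [353.9 212.2]
plate 0.66 [ 500.2 -373.3   12.6] [355.1 208.8]
plate_handle 0.76 [ 504.2 -375.8    7.3] [353.8 209.9]
plate_handle 0.54 [ 565.2 -198.3    4.1] [310.6 241.9]
plate_handle 0.52 [ 447.5 -102.2   22.2] [348.3 266.8]
tray 0.88 [ 584.4 -204.    25.5] [303.6 231.8]
mat 0.92 [ 343.1 -270.7    8.1] [408.6 239.3]
sample_a 0.62 [ 588.6 -205.2   39.2] [301.9 226.3]
sample_a 0.57 [ 563.3 -238.2   36.9] [316.4 222. ]
bushing_a 0.8 [480.4 -63.7  18.2] [328.2 276. ]
bushing_a 0.67 [629.6 254.2  19.8] [182.7 372.1]
bushing_a 0.65 [ 450.8 -103.5   24.9] [347.  265.1]
bearing 0.94 [495.6  44.8  12.7] [303.9 309.9]
oil_bottle 0.88 [516.4 122.6  59.3] [276.6 315.8]
[[   0.    -1.    -0.2   65.6]
 [   1.     0.     0.     0.9]
 [  -0.    -0.2    1.  -212.4]
 [   0.     0.     0.     1. ]]
```

View pics/scene0.png

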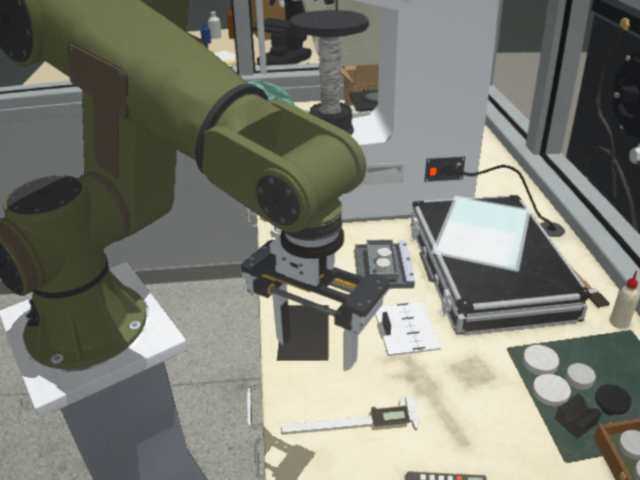

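View pics/side0.png

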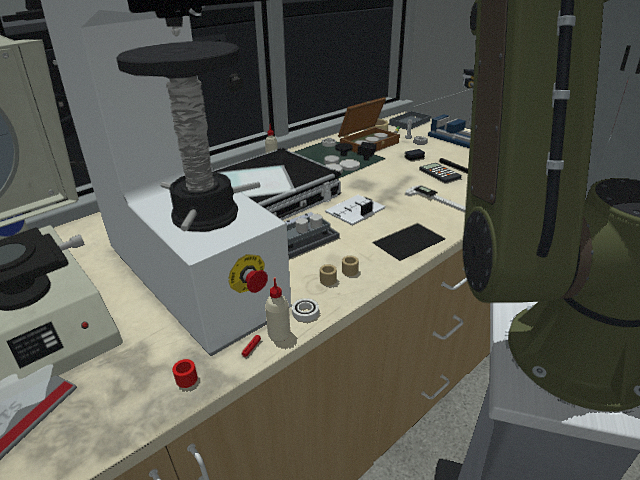

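The scene picture shows the fixture with the tray and samples at (385,262), the plate at (405,328) with its handle at (386,322), and the mat at (303,333). The side picture shows the bronze bushings at (328,275) and (350,266), the red look-alike at (185,374), the bearing at (305,310) and the bottle at (277,320). The case at (500,260) and the tester body could obstruct the arm.

```bash
python3 - <<'E'
from h import *
np.set_printoptions(precision=1,suppress=True)
p=shot('side'); print(px2w(p,[[290,300],[210,353]],0))
p2=shot('scene'); print(px2w(p2,[[415,215],[455,326],[580,310]],0))
s,T=pose(); print(T,p['fx'],shot('wrist')['fx'],s['wrist_force'])
E
python3 -m crank '[{"offset":[0.03,0.02,0.02],"spin":0},{"offset":[0.06,0.05,0.04],"spin":0},{"offset":[0.09,0.07,0.06],"spin":0},{"offset":[0.12,0.1,0.08],"spin":0},{"offset":[0.15,0.12,0.1],"spin":0},{"offset":[0.18,0.15,0.12],"spin":0},{"offset":[0.2,0.17,0.13],"spin":0},{"offset":[0.2,0.17,0.13],"spin":0}]' 1 20
```

```text
[[537.4  11.6   0. ]
 [620.  187.5   0. ]]
[[ 807.2  -99.1    0. ]
 [ 587.9 -444.3    0. ]
 [ 826.4 -572.6   -0. ]]
[[   0.9    0.4   -0.   214.6]
 [   0.4   -0.9   -0.  -506.4]
 [  -0.     0.    -1.   171.5]
 [   0.     0.     0.     1. ]] 445.31947068235837 402.49315203342064 [-0.2  0.  -0.1]
clock: 1.87
eef_pos: [418.4, -333.1, 304.5]
eef_rot: [3.138, -0.003, 0.405]
wrist_force: [0.3, 0.4, -0.3]
finger_gap: 94.2
```

```bash
python3 - <<'E'
from h import *
np.set_printoptions(precision=1,suppress=True)
p=shot('wrist'); save(p,'w1.png'); print(p['c2w'])
for n in ['fixture','lip','plate','plate_handle','plate_edge','tray','mat','sample_a','bushing_a']:
    for d in manip.search_frame(p,n):
        print(n,round(d['conf'],2),np.array(d['location']),w2px(p,d['location'])[0])
E
```

```text
[[   0.4   -0.9   -0.2  478.2]
 [  -0.9   -0.4   -0.1 -307.6]
 [   0.     0.2   -1.   517.2]
 [   0.     0.     0.     1. ]]
fixture 0.84 [ 566.2 -245.5    6.8] [295.7  40.8]
lip 0.69 [ 506.8 -389.4   10.5] [385.1 137.9]
lip 0.58 [ 562.2 -245.3    4.2] [294.3  44.5]
plate 0.65 [ 503.7 -387.6    4.7] [381.9 139.6]
plate 0.47 [479.2  20.7  14.2] [50.5 15.5]
plate_handle 0.64 [ 508.2 -391.7    1.2] [386.  137.5]
plate_edge 0.74 [ 509.3 -386.6    8.9] [383.7 135.1]
tray 0.7 [ 580.1 -239.3   16.9] [294.9  24.4]
mat 0.73 [ 345.6 -274.9   -1.8] [252.3 217.9]
sample_a 0.94 [ 582.8 -223.6   43.9] [281.1   9. ]
sample_a 0.89 [ 567.  -250.8   50.9] [298.6  32.9]
bushing_a 0.69 [485.2 -73.4  25.4] [127.   43.2]
bushing_a 0.68 [ 444.9 -118.1   27.7] [152.9  93.7]
bushing_a 0.42 [ 506.8 -391.5    9.1] [386.4 138.6]
```

View pics/w1.png

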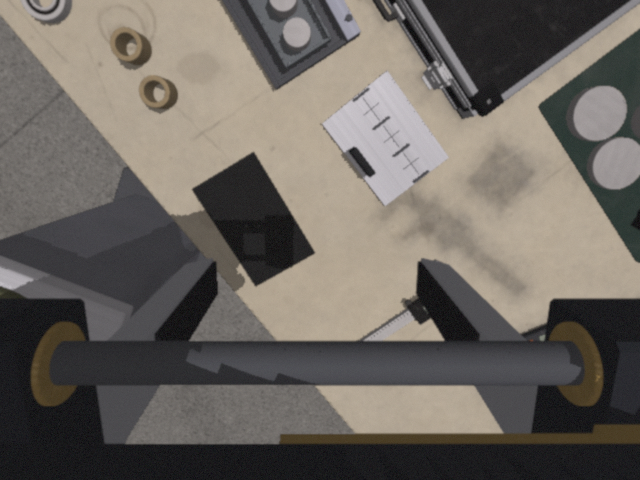

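The wrist view shows the fixture with its tray at top (290,30), the bright lip to its upper right, the plate at (385,140) with its handle at (360,160), the mat at (253,218), the bushings at (127,43) and (155,93), and the bearing at (45,5). I'll move nearer the fixture.

```bash
python3 -m crank '[{"offset":[0.015,0.01,0.0],"spin":0},{"offset":[0.03,0.02,0.0],"spin":0},{"offset":[0.045,0.03,0.0],"spin":0},{"offset":[0.06,0.045,0],"spin":0},{"offset":[0.08,0.055,0],"spin":0},{"offset":[0.1,0.065,0],"spin":0},{"offset":[0.1,0.065,0],"spin":0},{"offset":[0.1,0.065,0],"spin":0}]' 1 20
python3 - <<'E'
from h import *
np.set_printoptions(precision=1,suppress=True)
p=shot('wrist'); save(p,'w2.png',(180,0,580,300),2)
for n in ['fixture','plate','plate_handle','tray','sample_a','station0','bushing_a']:
    for d in manip.search_frame(p,n):
        print(n,round(d['conf'],2),np.array(d['location']),w2px(p,d['location'])[0])
m=manip.masks_of(p,'tray')
for d in m:
    c,_=cv2.findContours(d['mask'].astype(np.uint8),0,2); c=max(c,key=cv2.contourArea); print(d['conf'],cv2.minAreaRect(c))
E
```

```text
clock: 3.03
eef_pos: [514.2, -271.8, 300.6]
eef_rot: [-3.14, 0.001, 0.401]
wrist_force: [0.3, 0.1, -0.1]
finger_gap: 94.5
fixture 0.67 [ 607.  -212.6   14.3] [300.2  94.2]
plate 0.58 [ 506.8 -384.2    6.6] [393.7 224.1]
plate_handle 0.82 [ 509.3 -387.1    4.6] [396.3 222.9]
tray 0.76 [ 602.9 -200.7   15. ] [289.5  93.3]
sample_a 0.94 [ 570.9 -246.9   50.4] [314.9 134.9]
sample_a 0.84 [ 591.1 -216.    46. ] [296.5 106.6]
station0 0.92 [ 512.3 -390.3    5.2] [399.6 221.9]
bushing_a 0.96 [ 445.2 -120.1   28.2] [178.3 190.9]
bushing_a 0.75 [487.6 -69.9  30.1] [148.5 141.5]
bushing_a 0.54 [ 507.4 -385.9   10.6] [395.7 224.9]
0.76 ((296.4051818847656, 103.47000122070312), (116.55249786376953, 54.36143493652344), 59.198551177978516)
```

View pics/w2.png

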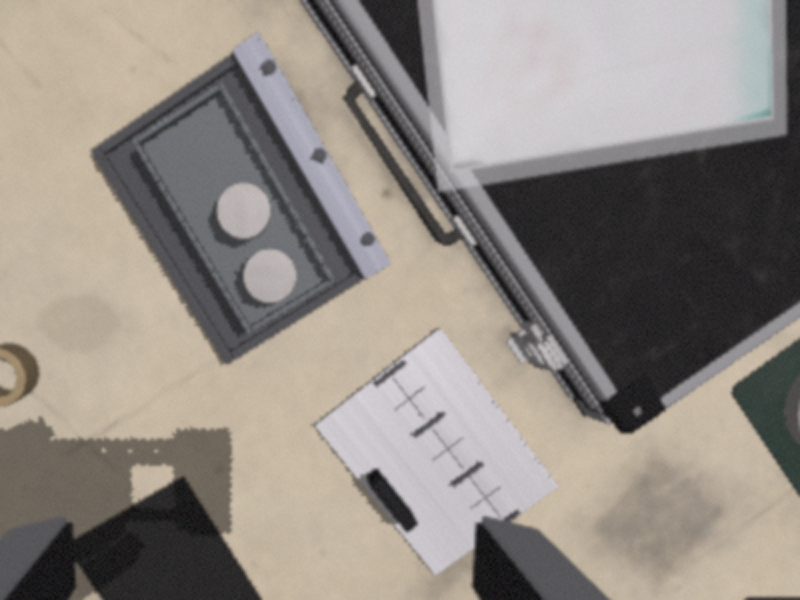

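The crop shows only two samples, at crop (243,210) and (270,277), both toward the tray's lower end. The lip is on the right of the fixture, and the plate with its handle at crop (392,497) is oriented about like the fixture.

```bash
cat > g.py <<'E'
from h import *
np.set_printoptions(precision=1,suppress=True)
def rect(p,name,pts,z):
    W=px2w(p,pts,z)[:,:2]; n=len(W)
    print(name,'centre',W.mean(0)); 
    for i in range(n):
        d=W[(i+1)%n]-W[i]; print('   ',W[i],'edge %.1f ang %.1f'%(np.hypot(*d),np.degrees(np.arctan2(d[1],d[0]))))
    return W
E
python3 - <<'E'
from g import *
p=shot('wrist')
c=lambda l:np.array(l)/2.+[180,0]
rect(p,'tray',c([(137,145),(220,85),(332,278),(245,332)]),34)
rect(p,'lip',c([(235,55),(260,35),(388,265),(368,280)]),22)
rect(p,'fixfront',c([(93,150),(227,362)]),14)
rect(p,'plate',c([(440,328),(557,485),(437,573),(315,427)]),6)
rect(p,'handle',c([(372,470),(382,470),(416,522),(405,530)]),34)
print(px2w(p,c([(243,210),(270,277)]),47),'samples')
E
```

```text
tray centre [ 592.1 -216.6]
    [ 604.6 -152.3] edge 56.5 ang -33.6
    [ 651.6 -183.5] edge 122.0 ang -125.7
    [ 580.4 -282.6] edge 59.7 ang 144.4
    [ 531.9 -247.9] edge 120.1 ang 52.8
lip centre [ 636.5 -247.9]
    [ 671.3 -183.8] edge 17.4 ang -31.0
    [ 686.3 -192.8] edge 146.2 ang -126.0
    [ 600.4 -311.1] edge 14.6 ang 149.7
    [ 587.9 -303.8] edge 146.1 ang 55.2
fixfront centre [ 550.9 -185.1]
    [ 593.2 -125.6] edge 146.0 ang -125.4
    [ 508.7 -244.6] edge 146.0 ang 54.6
plate centre [ 504.5 -393.4]
    [ 579.1 -359.2] edge 130.4 ang -118.4
    [ 517.  -473.9] edge 97.4 ang 151.9
    [ 431.1 -428. ] edge 130.1 ang 62.6
    [ 490.9 -312.5] edge 99.8 ang -27.9
handle centre [ 473.2 -372.1]
    [ 484.4 -352. ] edge 6.2 ang -67.1
    [ 486.8 -357.7] edge 40.3 ang -123.5
    [ 464.6 -391.3] edge 8.5 ang 151.1
    [ 457.1 -387.2] edge 44.5 ang 52.2
[[ 594.8 -221.2   47. ]
 [ 567.1 -249.1   47. ]] samples
```

```bash
python3 -m crank '[{"offset":[0.012,0.008,-0.02],"spin":5},{"offset":[0.024,0.015,-0.05],"spin":10},{"offset":[0.036,0.022,-0.08],"spin":15},{"offset":[0.048,0.03,-0.11],"spin":20},{"offset":[0.06,0.038,-0.14],"spin":25},{"offset":[0.071,0.046,-0.17],"spin":31},{"offset":[0.071,0.046,-0.18],"spin":31},{"offset":[0.071,0.046,-0.18],"spin":31}]' 1 20
python3 - <<'E'
from h import *
p=shot('wrist'); save(p,'w3.png',(100,0,560,340),1.7)
print(p['c2w'][:3,3], w2px(p,[[585,-226,25],[585+47*.81,-226-47*.59,25],[585-47*.81,-226+47*.59,25]]))
E
```

```text
clock: 4.2
eef_pos: [583.7, -225.5, 118.7]
eef_rot: [-3.137, 0.001, 0.938]
wrist_force: [-0.2, -0.5, -0.3]
finger_gap: 94.0
[ 623.59807016 -173.54087041  331.09189232] [[318.30359769 217.28448657]
 [378.9463957  217.17499399]
 [257.75766646 217.3945992 ]]
```

View pics/w3.png

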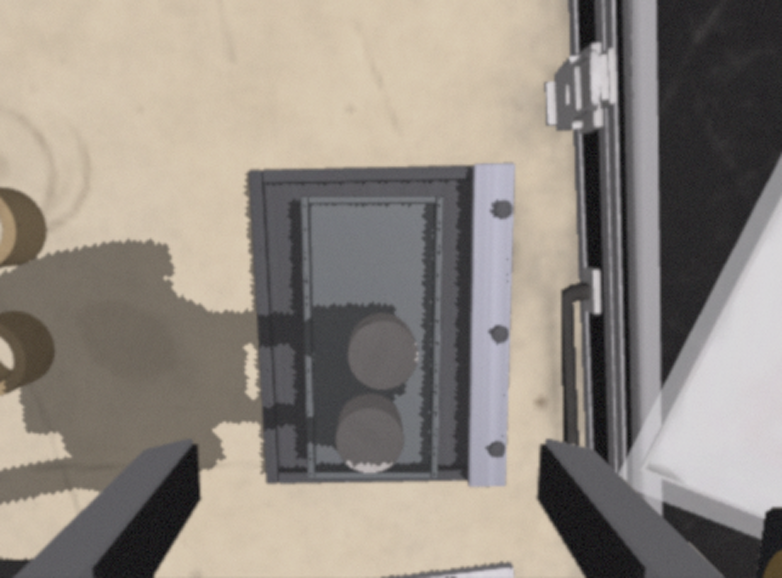

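The tray rim runs from crop (303,198) to (437,478), the lip's front edge is at column ~471, and the samples are at (382,352) and (370,430). The fingers straddle the tray.

```bash
python3 - <<'E'
from g import *
p=shot('wrist'); c=lambda l:np.array(l)/1.7+[100,0]
rect(p,'tray',c([(301,198),(443,197),(438,480),(307,480)]),34)
rect(p,'lip',c([(474,165),(514,164),(506,486),(470,486)]),22)
rect(p,'fixfront',c([(248,171),(267,483)]),14)
print(px2w(p,c([(382,352),(370,430)]),47))
E
```

```text
tray centre [ 593.5 -217.4]
    [ 606.6 -148.6] edge 60.0 ang -35.9
    [ 655.2 -183.8] edge 127.0 ang -125.9
    [ 580.7 -286.7] edge 61.0 ang 143.7
    [ 531.5 -250.6] edge 126.6 ang 53.7
lip centre [ 639.4 -247.1]
    [ 675.  -181.2] edge 17.4 ang -34.9
    [ 689.2 -191.1] edge 149.0 ang -125.0
    [ 603.8 -313.2] edge 17.5 ang 143.7
    [ 589.7 -302.9] edge 148.6 ang 55.0
fixfront centre [ 550.9 -184.4]
    [ 593.5 -123.7] edge 148.4 ang -125.0
    [ 508.4 -245.2] edge 148.4 ang 55.0
[[ 596.5 -220.2   47. ]
 [ 571.9 -245.2   47. ]]
```

```bash
python3 -m crank '[{"offset":[0.002,0,-0.02],"spin":0},{"offset":[0.004,0,-0.04],"spin":0},{"offset":[0.004,0,-0.06],"spin":0},{"offset":[0.004,0,-0.075],"spin":0},{"offset":[0.004,0,-0.085],"spin":0},{"offset":[0.004,0,-0.09],"spin":0},{"offset":[0.004,0,-0.0935],"spin":0},{"offset":[0.004,0,-0.0935],"spin":0}]' 1 45
python3 -m crank '[{"offset":[0,0,0],"spin":0},{"offset":[0,0,0],"spin":0},{"offset":[0,0,0],"spin":0},{"offset":[0,0,0],"spin":0},{"offset":[0,0,0],"spin":0},{"offset":[0,0,0],"spin":0},{"offset":[0,0,0],"spin":0},{"offset":[0,0,0],"spin":0}]' 0.55 45
python3 -m crank '[{"offset":[0,0,0],"spin":0},{"offset":[0,0,0],"spin":0},{"offset":[0,0,0],"spin":0},{"offset":[0,0,0],"spin":0},{"offset":[0,0,0],"spin":0},{"offset":[0,0,0],"spin":0},{"offset":[0,0,0],"spin":0},{"offset":[0,0,0],"spin":0}]' 0.4 45
python3 -m crank '[{"offset":[0,0,0.002],"spin":0},{"offset":[0,0,0.005],"spin":0},{"offset":[0,0,0.008],"spin":0},{"offset":[0,0,0.012],"spin":0},{"offset":[0,0,0.017],"spin":0},{"offset":[0,0,0.022],"spin":0},{"offset":[0,0,0.025],"spin":0},{"offset":[0,0,0.025],"spin":0}]' 0.4 60
python3 - <<'E'
from h import *
p=shot('wrist'); save(p,'w4.png',(100,0,560,340),1.2)
E
```

```text
clock: 4.97
eef_pos: [589.1, -227.3, 30.1]
eef_rot: [3.139, -0.0, 0.936]
wrist_force: [0.5, -0.1, -0.2]
finger_gap: 93.8
clock: 5.63
eef_pos: [589.1, -227.2, 30.1]
eef_rot: [3.139, -0.0, 0.936]
wrist_force: [-0.3, 0.2, 0.3]
finger_gap: 51.9
clock: 6.3
eef_pos: [589.1, -227.2, 30.1]
eef_rot: [3.139, -0.0, 0.936]
wrist_force: [-0.7, 0.2, -0.1]
finger_gap: 37.6
clock: 6.97
eef_pos: [589.5, -227.4, 56.2]
eef_rot: [3.138, -0.001, 0.936]
wrist_force: [-0.4, -0.8, -0.4]
finger_gap: 37.5
```

View pics/w4.png

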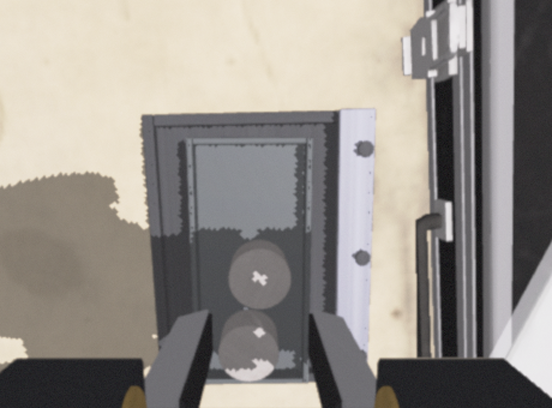

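The fingers closed above the rim: the gap passed 60 mm with no force, so they were too high, and the tray is undisturbed. I'll re-open and go lower in settled steps.

```bash
python3 -m crank '[{"offset":[0,0,0],"spin":0},{"offset":[0,0,0],"spin":0},{"offset":[0,0,0],"spin":0},{"offset":[0,0,0],"spin":0},{"offset":[-0.002,0.002,-0.005],"spin":0},{"offset":[-0.002,0.002,-0.01],"spin":0},{"offset":[-0.002,0.002,-0.015],"spin":0},{"offset":[-0.002,0.002,-0.015],"spin":0}]' 0.74 45
python3 -m crank '[{"offset":[0,0,-0.003],"spin":0},{"offset":[0,0,-0.006],"spin":0},{"offset":[0,0,-0.009],"spin":0},{"offset":[0,0,-0.012],"spin":0},{"offset":[0,0,-0.015],"spin":0},{"offset":[0,0,-0.016],"spin":0},{"offset":[0,0,-0.016],"spin":0},{"offset":[0,0,-0.016],"spin":0}]' 0.74 45
```

```text
clock: 7.68
eef_pos: [586.7, -225.0, 39.1]
eef_rot: [3.141, 0.0, 0.936]
wrist_force: [-0.2, 0.5, -0.3]
finger_gap: 69.8
clock: 8.35
eef_pos: [586.7, -225.0, 23.1]
eef_rot: [3.141, 0.0, 0.936]
wrist_force: [0.3, 0.5, -1.0]
finger_gap: 69.6
```

```bash
python3 -m crank '[{"offset":[0,0,0],"spin":0},{"offset":[0,0,0],"spin":0},{"offset":[0,0,0],"spin":0},{"offset":[0,0,0],"spin":0},{"offset":[0,0,0],"spin":0},{"offset":[0,0,0],"spin":0},{"offset":[0,0,0],"spin":0},{"offset":[0,0,0],"spin":0}]' 0.55 50
```

```text
clock: 9.02
eef_pos: [586.7, -225.0, 23.1]
eef_rot: [3.141, -0.0, 0.936]
wrist_force: [-0.4, -0.4, 0.5]
finger_gap: 51.8
```

```bash
python3 - <<'E'
from h import *
p=shot('wrist'); save(p,'w5.png',(100,100,560,440),1.5)
p=shot('side'); save(p,'s5.png',(230,170,390,270),5)
print(manip.hold_point_z)
E
```

```text
18.8
```

View pics/w5.png

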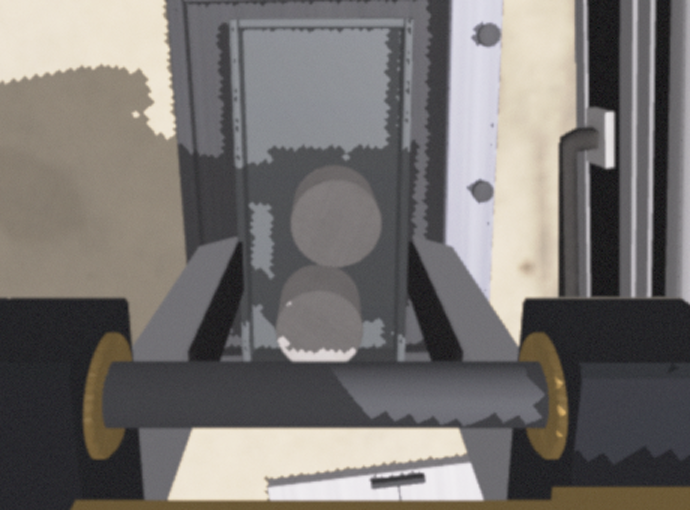

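View pics/s5.png

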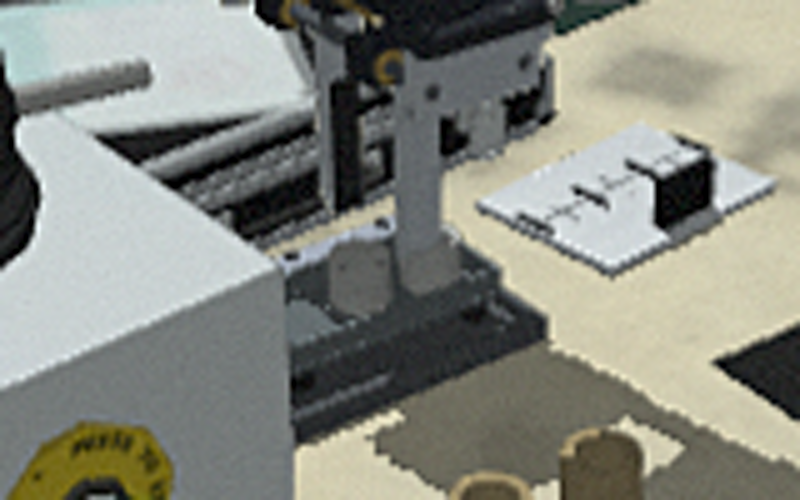

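```bash
python3 - <<'E'
from g import *
p=shot('side'); s,T=pose()
for z in (0,-19):
  for y in (-32,32):
    for x in(-8,8):
      q=T[:3,:3]@[x,y,z]+T[:3,3]; print(z,y,x,q,(w2px(p,q)[0]-[230,170])*5)
for d in manip.search_frame(p,'sample_a')[:3]+manip.search_frame(p,'tray')[:2]: print(d['location'],d['conf'])
for X in ([596.5,-220.2,47],[571.9,-245.2,47],[593.5-30*.807,-217.4+30*.59,34]): print((w2px(p,X)[0]-[230,170])*5)
w=shot('wrist')
for y in (-26,-31,26,31):
  for x,z in ((8,0),(8,-19),(-8,0)):
    print(y,x,z,(w2px(w,T[:3,:3]@[x,y,z]+T[:3,3])[0]-[100,100])*1.5)
E
```

```text
0 -32 -8 [ 556.2 -212.5   23.1] [429.7 313.3]
0 -32 8 [ 565.7 -199.6   23.1] [402.2 323.9]
0 32 -8 [ 607.7 -250.5   23.1] [355.1 259.2]
0 32 8 [ 617.2 -237.6   23.1] [328.1 269.1]
-19 -32 -8 [ 556.2 -212.5   42.1] [429.1 278.9]
-19 -32 8 [ 565.7 -199.6   42.1] [401.2 289.4]
-19 32 -8 [ 607.7 -250.4   42.1] [353.8 225.8]
-19 32 8 [ 617.2 -237.6   42.1] [326.5 235.5]
[591.6, -205.3, 40.4] 0.74
[560.7, -233.3, 32.8] 0.58
[584.7, -208.6, 28.2] 0.82
[501.9, -378.5, 8.9] 0.7
[353.9 249.9]
[419.3 232.4]
[394.4 302.9]
-26 8 0 [252.3 209. ]
-26 8 -19 [245.7 223.8]
-26 -8 0 [253.5 250.7]
-31 8 0 [238.6 209. ]
-31 8 -19 [230.7 223.8]
-31 -8 0 [240.  250.7]
26 8 0 [395.1 209. ]
26 8 -19 [401.5 223.9]
26 -8 0 [393.9 250.7]
31 8 0 [408.8 209. ]
31 8 -19 [416.5 223.9]
31 -8 0 [407.4 250.8]
```

The side view (near fingertip ending at crop (420,265), far one at (345,212)) and the fingertip scale in the wrist view agree that the visible tips sit roughly 28 mm above the reported TCP. That explains the missed grip. I'll descend and feel for contact.

```bash
python3 -m crank '[{"offset":[0,0,0],"spin":0},{"offset":[0,0,0],"spin":0},{"offset":[0,0,0],"spin":0},{"offset":[0,0,-0.003],"spin":0},{"offset":[0,0,-0.006],"spin":0},{"offset":[0,0,-0.01],"spin":0},{"offset":[0,0,-0.013],"spin":0},{"offset":[0,0,-0.013],"spin":0}]' 0.74 45
python3 -m crank '[{"offset":[0,0,0],"spin":0},{"offset":[0,0,0],"spin":0},{"offset":[0,0,0],"spin":0},{"offset":[0,0,0],"spin":0},{"offset":[0,0,0],"spin":0},{"offset":[0,0,0],"spin":0},{"offset":[0,0,0],"spin":0},{"offset":[0,0,0],"spin":0}]' 0.58 45
```

```text
clock: 9.98
eef_pos: [586.3, -224.8, 9.1]
eef_rot: [-3.141, 0.0, 0.936]
wrist_force: [0.2, 0.0, -0.5]
finger_gap: 69.5
clock: 10.65
eef_pos: [586.3, -224.8, 9.1]
eef_rot: [-3.141, 0.0, 0.936]
wrist_force: [-0.6, 0.2, 0.1]
finger_gap: 54.3
```

Still above the rim, which fits tips near z≈37. I'll go down 12 mm more.

```bash
python3 -m crank '[{"offset":[0,0,0],"spin":0},{"offset":[0,0,0],"spin":0},{"offset":[0,0,0],"spin":0},{"offset":[0,0,-0.003],"spin":0},{"offset":[0,0,-0.006],"spin":0},{"offset":[0,0,-0.009],"spin":0},{"offset":[0,0,-0.012],"spin":0},{"offset":[0,0,-0.012],"spin":0}]' 0.74 45
python3 -m crank '[{"offset":[0,0,0],"spin":0},{"offset":[0,0,0],"spin":0},{"offset":[0,0,0],"spin":0},{"offset":[0,0,0],"spin":0},{"offset":[0,0,0],"spin":0},{"offset":[0,0,0],"spin":0},{"offset":[0,0,0],"spin":0},{"offset":[0,0,0],"spin":0}]' 0.58 45
```

```text
clock: 11.32
eef_pos: [585.9, -224.6, -3.8]
eef_rot: [-3.14, 0.001, 0.936]
wrist_force: [0.3, -0.2, -0.1]
finger_gap: 69.2
clock: 11.98
eef_pos: [585.8, -224.6, -3.9]
eef_rot: [-3.14, 0.001, 0.936]
wrist_force: [0.2, -0.3, -3.6]
finger_gap: 58.9
```

```bash
python3 -m crank '[{"offset":[0,0,0],"spin":0},{"offset":[0,0,0],"spin":0},{"offset":[0,0,0.002],"spin":0},{"offset":[0,0,0.004],"spin":0},{"offset":[0,0,0.006],"spin":0},{"offset":[0,0,0.008],"spin":0},{"offset":[0,0,0.008],"spin":0},{"offset":[0,0,0.008],"spin":0}]' 0.5 60
python3 - <<'E'
from h import *
p=shot('wrist'); a=p['pixels'][100:440,100:560]
q=shot('side'); b=cv2.resize(q['pixels'][170:270,230:390],(544,340),interpolation=cv2.INTER_CUBIC)
cv2.imwrite('pics/c6.png',cv2.resize(np.hstack([a,b]),None,fx=.79,fy=.79)[...,::-1])
E
```

```text
clock: 12.65
eef_pos: [585.8, -224.7, 4.2]
eef_rot: [-3.14, 0.001, 0.936]
wrist_force: [-0.4, -0.2, -5.5]
finger_gap: 58.4
```

View pics/c6.png

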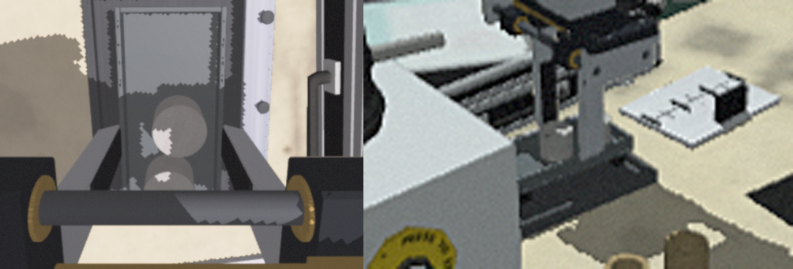

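The left half shows the tray gripped with both samples in it, and the side half shows it raised. The force of -5.5 N matches its weight. I'll work out the mat pose from the w1 corners at (193,188), (255,153), (314,253) and (257,287).

```bash
python3 -m crank '[{"offset":[0,0,0.003],"spin":0},{"offset":[0,0,0.007],"spin":0},{"offset":[0,0,0.012],"spin":0},{"offset":[0,0,0.017],"spin":0},{"offset":[0,0,0.022],"spin":0},{"offset":[0,0,0.025],"spin":0},{"offset":[0,0,0.025],"spin":0},{"offset":[0,0,0.025],"spin":0}]' 0.5 60
python3 - <<'E'
from g import *
p=shot('wrist'); T=np.eye(4); T[:3,:3]=R.from_euler('xyz',[3.138,-.003,.405]).as_matrix(); T[:3,3]=[418.4,-333.1,304.5]
p['c2w']=T@np.array(p['hand_eye'])
rect(p,'mat',[(193,188),(255,153),(314,253),(257,287)],2)
rect(p,'plate',[(388,72),(447,158),(386,206),(322,123)],6)
print(px2w(p,[(127,43),(155,90)],30))
E
```

```text
clock: 13.42
eef_pos: [585.8, -224.6, 29.2]
eef_rot: [-3.14, 0.001, 0.936]
wrist_force: [-0.1, 0.2, -6.6]
finger_gap: 59.1
mat centre [ 342.5 -280.1]
    [ 352.5 -190.4] edge 92.4 ang -38.2
    [ 425.2 -247.5] edge 150.9 ang -127.4
    [ 333.6 -367.4] edge 91.4 ang 145.0
    [ 258.7 -315. ] edge 156.0 ang 53.0
plate centre [ 503.3 -392.3]
    [ 577.3 -359.6] edge 128.3 ang -119.2
    [ 514.8 -471.6] edge 96.1 ang 152.7
    [ 429.4 -427.4] edge 132.6 ang 61.9
    [ 491.9 -310.5] edge 98.5 ang -29.9
[[ 484.7  -74.9   30. ]
 [ 449.2 -119.3   30. ]]
```

```bash
python3 -m crank '[{"offset":[-0.008,-0.002,0],"spin":0},{"offset":[-0.022,-0.006,0],"spin":0},{"offset":[-0.04,-0.01,0],"spin":0},{"offset":[-0.06,-0.015,0],"spin":0},{"offset":[-0.08,-0.02,0],"spin":0},{"offset":[-0.1,-0.026,0],"spin":0},{"offset":[-0.115,-0.029,0],"spin":0},{"offset":[-0.122,-0.031,0],"spin":0}]' 0.5 60
python3 -m crank '[{"offset":[-0.008,-0.002,0],"spin":0},{"offset":[-0.022,-0.006,0],"spin":0},{"offset":[-0.04,-0.01,0],"spin":0},{"offset":[-0.06,-0.015,0],"spin":0},{"offset":[-0.08,-0.02,0],"spin":0},{"offset":[-0.1,-0.026,0],"spin":0},{"offset":[-0.115,-0.029,0],"spin":0},{"offset":[-0.122,-0.031,0],"spin":0}]' 0.5 60
python3 - <<'E'
from g import *
p=shot('wrist'); 
for n in ['tray','mat','sample_a']:
    for d in manip.search_frame(p,n): print(n,round(d['conf'],2),np.array(d['location']),w2px(p,d['location'])[0])
p=shot('side')
for n in ['tray','mat','sample_a','plate']:
    for d in manip.search_frame(p,n): print(n,round(d['conf'],2),np.array(d['location']))
E
```

```text
clock: 14.13
eef_pos: [461.5, -255.8, 28.7]
eef_rot: [-3.139, 0.001, 0.935]
wrist_force: [0.4, 0.7, -4.6]
finger_gap: 58.7
clock: 14.8
eef_pos: [338.1, -286.9, 28.7]
eef_rot: [-3.138, 0.001, 0.934]
wrist_force: [0.8, -0.8, -5.7]
finger_gap: 58.7
tray 0.79 [ 361.1 -254.6   46.2] [314.1 185.8]
mat 0.63 [ 369.9 -235.     1.8] [306.9 139.7]
sample_a 0.96 [ 325.  -301.9   79.4] [311.5 330.5]
sample_a 0.75 [ 349.7 -276.9   79.5] [323.2 254.9]
tray 0.73 [ 364.3 -252.8   57.3]
mat 0.74 [ 341.4 -262.7    5.8]
mat 0.34 [ 502.5 -373.9    6.4]
mat 0.21 [519.2 119.5  58.9]
sample_a 0.62 [ 331.2 -299.2   70. ]
sample_a 0.51 [ 348.7 -269.1   72.6]
sample_a 0.26 [497.6  47.5  13.9]
plate 0.87 [ 503.3 -373.9    6.3]
```

Both samples are still in the tray. I'll lower it onto the mat.

```bash
python3 -m crank '[{"offset":[-0.001,-0.001,-0.004],"spin":0},{"offset":[-0.001,-0.001,-0.009],"spin":0},{"offset":[-0.001,-0.001,-0.015],"spin":0},{"offset":[-0.001,-0.001,-0.021],"spin":0},{"offset":[-0.001,-0.001,-0.026],"spin":0},{"offset":[-0.001,-0.001,-0.03],"spin":0},{"offset":[-0.001,-0.001,-0.032],"spin":0},{"offset":[-0.001,-0.001,-0.032],"spin":0}]' 0.5 60
python3 -m crank '[{"offset":[0,0,-0.001],"spin":0},{"offset":[0,0,-0.002],"spin":0},{"offset":[0,0,-0.003],"spin":0},{"offset":[0,0,-0.004],"spin":0},{"offset":[0,0,-0.004],"spin":0},{"offset":[0,0,-0.004],"spin":0},{"offset":[0,0,-0.004],"spin":0},{"offset":[0,0,-0.004],"spin":0}]' 0.5 60
```

```text
clock: 15.92
eef_pos: [338.7, -287.4, -3.9]
eef_rot: [-3.138, 0.001, 0.936]
wrist_force: [0.1, 0.0, -5.8]
finger_gap: 58.6
clock: 16.58
eef_pos: [338.7, -287.4, -7.9]
eef_rot: [-3.138, 0.001, 0.936]
wrist_force: [-1.3, 0.7, -5.5]
finger_gap: 58.3
```

```bash
python3 -m crank '[{"offset":[0,0,-0.0005],"spin":0},{"offset":[0,0,-0.001],"spin":0},{"offset":[0,0,-0.0015],"spin":0},{"offset":[0,0,-0.002],"spin":0},{"offset":[0,0,-0.002],"spin":0},{"offset":[0,0,-0.002],"spin":0},{"offset":[0,0,-0.002],"spin":0},{"offset":[0,0,-0.002],"spin":0}]' 0.5 60
```

```text
clock: 17.25
eef_pos: [338.8, -287.5, -8.2]
eef_rot: [-3.138, 0.001, 0.936]
wrist_force: [-10.4, 9.3, 28.7]
finger_gap: 58.6
```

```bash
python3 -m crank '[{"offset":[0,0,0],"spin":0},{"offset":[0,0,0],"spin":0},{"offset":[0,0,0],"spin":0},{"offset":[0,0,0.01],"spin":0},{"offset":[0,0,0.03],"spin":0},{"offset":[0,0,0.06],"spin":0},{"offset":[0,0,0.09],"spin":0},{"offset":[0,0,0.12],"spin":0}]' 0.9 20
python3 -m crank '[{"offset":[0,0,0.03],"spin":0},{"offset":[0.01,-0.01,0.05],"spin":-7},{"offset":[0.02,-0.015,0.06],"spin":-14},{"offset":[0.03,-0.02,0.06],"spin":-21},{"offset":[0.04,-0.025,0.06],"spin":-28},{"offset":[0.05,-0.03,0.06],"spin":-35},{"offset":[0.06,-0.035,0.06],"spin":-42},{"offset":[0.065,-0.04,0.06],"spin":-48}]' 0.9 20
python3 -m crank '[{"offset":[0.01,-0.01,0],"spin":-7},{"offset":[0.02,-0.015,0],"spin":-14},{"offset":[0.03,-0.02,0],"spin":-21},{"offset":[0.04,-0.025,0],"spin":-28},{"offset":[0.05,-0.03,0],"spin":-34},{"offset":[0.06,-0.035,0],"spin":-34},{"offset":[0.065,-0.04,0],"spin":-34},{"offset":[0.065,-0.04,0],"spin":-34}]' 0.9 20
python3 - <<'E'
from g import *
s,T=pose();print(s['joints'])
p=shot('wrist'); save(p,'w7.png')
for n in ['tray','mat','sample_a','plate']:
    for d in manip.search_frame(p,n): print(n,round(d['conf'],2),np.array(d['location']),w2px(p,d['location'])[0])
p=shot('scene')
for n in ['tray','mat','sample_a','plate']:
    for d in manip.search_frame(p,n): print(n,round(d['conf'],2),np.array(d['location']))
E
```

```text
clock: 17.92
eef_pos: [338.6, -287.3, 113.8]
eef_rot: [-3.138, 0.001, 0.936]
wrist_force: [0.8, 0.3, -0.8]
finger_gap: 84.5
clock: 18.58
eef_pos: [404.4, -327.4, 174.4]
eef_rot: [-3.138, 0.001, 0.092]
wrist_force: [-0.4, -0.5, -0.2]
finger_gap: 85.0
clock: 19.25
eef_pos: [469.8, -367.9, 174.5]
eef_rot: [-3.138, 0.001, -0.5]
wrist_force: [-0.6, 0.2, -0.2]
finger_gap: 84.7
[-0.7  0.4  1.4  0.   1.4  1.3]
tray 0.93 [ 372.5 -278.7   19.8] [283.7 332.4]
tray 0.19 [ 376.1 -296.5    1.6] [298.3 313.6]
mat 0.7 [ 374.6 -297.5   -0.9] [299.9 313.3]
sample_a 0.52 [ 360.  -287.8   20.6] [297.7 338.8]
plate 0.59 [ 506.4 -387.8    5.7] [315.2 159.5]
plate 0.3 [ 362.2 -289.6   21.8] [298.1 336.9]
tray 0.85 [ 345.2 -273.6   17.4]
mat 0.96 [ 328.9 -302.8    0.7]
sample_a 0.8 [ 320.5 -312.5   41.9]
sample_a 0.49 [ 349.6 -290.4   39.8]
plate 0.56 [ 499.7 -392.4    8.3]
```

View pics/w7.png

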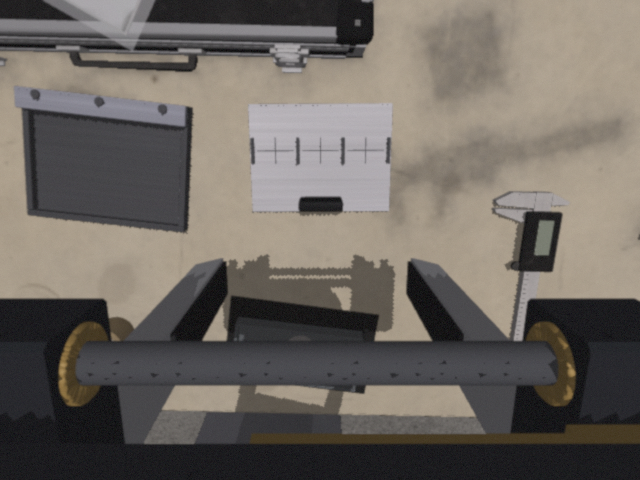

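The plate spans (249,103)-(391,213) with its handle at (321,204), lined up with the gripper. The fixture is empty at (105,160), and the tray stands on the mat at the bottom.

```bash
python3 - <<'E'
from g import *
p=shot('wrist')
rect(p,'plate',[(249,103.5),(391.5,104),(389.5,213),(252,212.5)],6)
rect(p,'handle',[(300,197),(342.5,197),(342,212.5),(300,212.5)],34)
rect(p,'lip',[(15,86),(192,107),(189,126),(14,106)],22)
print(px2w(p,[(231,297),(378,316)],2))
s,T=pose(); print(s['eef_pos'],s['eef_rot'][2]*57.3)
E
```

```text
plate centre [ 503.2 -391.6]
    [ 578.7 -358.9] edge 129.2 ang -118.9
    [ 516.3 -472. ] edge 100.7 ang 152.7
    [ 426.8 -425.7] edge 132.6 ang 61.1
    [ 490.9 -309.6] edge 100.7 ang -29.3
handle centre [ 470.  -373.9]
    [ 485.1 -360.8] edge 37.6 ang -118.7
    [ 467.1 -393.8] edge 14.0 ang 150.3
    [ 454.9 -386.9] edge 37.5 ang 61.3
    [ 472.9 -354. ] edge 14.0 ang -29.2
lip centre [ 635.7 -247.8]
    [ 686.  -191.1] edge 152.5 ang -125.3
    [ 597.9 -315.6] edge 16.5 ang 138.0
    [ 585.7 -304.6] edge 152.4 ang 54.9
    [ 673.3 -179.9] edge 17.0 ang -41.4
[[ 425.  -244.5    2. ]
 [ 333.8 -367.3    2. ]]
[ 469.3 -367.4  174.5] -28.722667539682345
```

```bash
python3 -m crank '[{"offset":[0,-0.002,-0.03],"spin":0},{"offset":[-0.001,-0.005,-0.06],"spin":0},{"offset":[-0.001,-0.005,-0.09],"spin":0},{"offset":[-0.001,-0.005,-0.11],"spin":0},{"offset":[-0.001,-0.005,-0.13],"spin":0},{"offset":[-0.001,-0.005,-0.145],"spin":0},{"offset":[-0.001,-0.005,-0.15],"spin":0},{"offset":[-0.001,-0.005,-0.15],"spin":0}]' 0.8 10
python3 - <<'E'
from g import *
p=shot('wrist'); save(p,'w8.png',(140,60,500,330),1.6)
E
```

```text
clock: 20.47
eef_pos: [467.9, -372.0, 23.4]
eef_rot: [-3.138, 0.003, -0.501]
wrist_force: [0.1, -0.6, -0.3]
finger_gap: 75.1
```

View pics/w8.png

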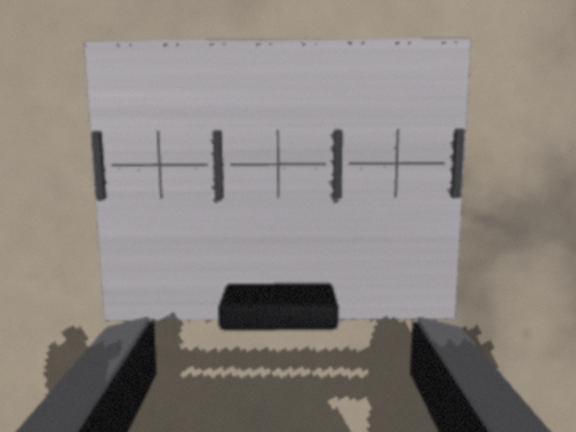

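```bash
python3 - <<'E'
from g import *
p=shot('wrist'); c=lambda l:np.array(l)/1.6+[140,60]
rect(p,'top',c([(219,305),(338,305),(337,328),(220,328)]),34)
print(px2w(p,c([(278,163)]),6)); print(pose()[0]['eef_pos'])
E
```

```text
top centre [ 470.1 -373.7]
    [ 483.  -358.4] edge 39.1 ang -118.7
    [ 464.2 -392.8] edge 7.9 ang 150.1
    [ 457.3 -388.8] edge 38.8 ang 61.3
    [ 475.9 -354.8] edge 7.9 ang -27.6
[[ 512.5 -396.5    6. ]]
[ 468.7 -372.7   25.4]
```

```bash
python3 -m crank '[{"offset":[0.001,0,-0.005],"spin":0},{"offset":[0.001,-0.001,-0.01],"spin":0},{"offset":[0.001,-0.001,-0.015],"spin":0},{"offset":[0.001,-0.001,-0.02],"spin":0},{"offset":[0.001,-0.001,-0.025],"spin":0},{"offset":[0.001,-0.001,-0.03],"spin":0},{"offset":[0.001,-0.001,-0.032],"spin":0},{"offset":[0.001,-0.001,-0.032],"spin":0}]' 0.6 10
python3 -m crank '[{"offset":[0,0,0],"spin":0},{"offset":[0,0,0],"spin":0},{"offset":[0,0,0],"spin":0},{"offset":[0,0,0],"spin":0},{"offset":[0,0,0],"spin":0},{"offset":[0,0,0],"spin":0},{"offset":[0,0,0],"spin":0},{"offset":[0,0,0],"spin":0}]' 0.3 10
python3 -m crank '[{"offset":[0,0,0.002],"spin":0},{"offset":[0,0,0.004],"spin":0},{"offset":[0,0,0.006],"spin":0},{"offset":[0,0,0.009],"spin":0},{"offset":[0,0,0.012],"spin":0},{"offset":[0,0,0.015],"spin":0},{"offset":[0,0,0.018],"spin":0},{"offset":[0,0,0.018],"spin":0}]' 0.3 10
```

```text
clock: 21.23
eef_pos: [469.5, -373.5, -7.3]
eef_rot: [-3.138, 0.0, -0.501]
wrist_force: [0.4, -0.2, -0.6]
finger_gap: 56.3
clock: 21.9
eef_pos: [469.6, -373.5, -7.1]
eef_rot: [-3.138, 0.0, -0.501]
wrist_force: [0.5, 0.5, 2.3]
finger_gap: 39.8
clock: 22.57
eef_pos: [469.8, -373.7, 11.6]
eef_rot: [-3.138, -0.001, -0.501]
wrist_force: [-1.0, -0.3, -1.8]
finger_gap: 40.0
```

```bash
python3 - <<'E'
from g import *
p=shot('wrist'); a=p['pixels'][60:330,140:500]
q=shot('side'); b=cv2.resize(q['pixels'][165:246,301:409],(360,270),interpolation=cv2.INTER_CUBIC)
cv2.imwrite('pics/c9.png',np.hstack([a,b])[...,::-1])
E
```

```text
(no output)
```

View pics/c9.png

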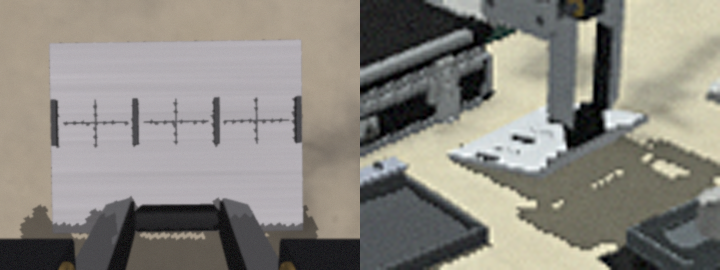

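The plate is tilted: the side half shows the far edge on the bench with the handle end raised, about 0.2 rad. I'll clamp hard, lift and carry it to in front of the lip.

```bash
python3 -m crank '[{"offset":[0,0,0],"spin":0},{"offset":[0,0,0],"spin":0},{"offset":[0,0,0],"spin":0},{"offset":[0,0,0.005],"spin":0},{"offset":[0,0,0.015],"spin":0},{"offset":[0,0,0.03],"spin":0},{"offset":[0,0,0.04],"spin":0},{"offset":[0,0,0.045],"spin":0}]' 0.3 60
python3 -m crank '[{"offset":[0.005,0.01,0],"spin":0},{"offset":[0.012,0.027,0],"spin":-1},{"offset":[0.021,0.047,0],"spin":-2},{"offset":[0.03,0.067,0],"spin":-3},{"offset":[0.038,0.085,0],"spin":-4},{"offset":[0.044,0.098,0],"spin":-5},{"offset":[0.048,0.106,0],"spin":-6},{"offset":[0.049,0.109,0],"spin":-6}]' 0.3 60
python3 -m crank '[{"offset":[0.004,0.01,0],"spin":0},{"offset":[0.01,0.023,0],"spin":0},{"offset":[0.017,0.038,0],"spin":0},{"offset":[0.024,0.053,0],"spin":0},{"offset":[0.03,0.066,0],"spin":0},{"offset":[0.034,0.074,0],"spin":0},{"offset":[0.035,0.078,0],"spin":0},{"offset":[0.035,0.078,0],"spin":0}]' 0.3 60
python3 - <<'E'
from g import *
p=shot('wrist'); a=p['pixels'][60:330,140:500]
q=shot('side'); b=cv2.resize(q['pixels'][165:273,230:374],(360,270),interpolation=cv2.INTER_CUBIC)
cv2.imwrite('pics/c10.png',np.hstack([a,b])[...,::-1])
E
```

```text
clock: 23.33
eef_pos: [470.2, -374.1, 58.3]
eef_rot: [-3.139, -0.002, -0.501]
wrist_force: [0.4, 1.0, -2.0]
finger_gap: 38.3
clock: 24.0
eef_pos: [519.8, -263.0, 57.9]
eef_rot: [-3.139, -0.002, -0.605]
wrist_force: [-0.2, -0.5, -3.0]
finger_gap: 38.5
clock: 24.67
eef_pos: [555.0, -184.2, 57.9]
eef_rot: [-3.139, -0.002, -0.604]
wrist_force: [0.5, 0.1, -2.5]
finger_gap: 38.8
```

View pics/c10.png

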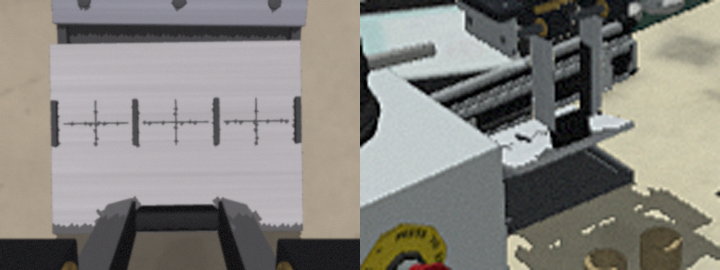

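The plate held its tilt, and the lip's front edge (row 24 of the left half) is straight ahead of the plate's far edge (row 42). I'll solve the plate pose by PnP and get the lip position numerically.

```bash
cat > pl.py <<'E'
from g import *
F=np.eye(4); F[:3,:3]=R.from_euler('z',-35,degrees=True).as_matrix(); F[:3,3]=[598.9,-218.4,0]
def pnp(p,uv,obj):
    uv=np.array(uv,float); d=(uv-[p['cx'],p['cy']])/[p['fx'],p['fy']]; s=d.copy()
    for _ in range(20): s=d/(1+p['k1']*(s**2).sum(1,keepdims=True))
    ok,r,t=cv2.solvePnP(np.array(obj,float),s.reshape(-1,1,2),np.eye(3),None)
    T=np.eye(4); T[:3,:3]=cv2.Rodrigues(r)[0]; T[:3,3]=t.ravel()
    pr=cv2.projectPoints(np.array(obj,float),r,t,np.eye(3),None)[0].reshape(-1,2); print('res px',np.abs((pr-s)*p['fx']).max())
    return p['c2w']@T
def rep(W):
    Q=np.linalg.inv(F)@W
    print('plate in fixture',Q[:3,3],'edge',(Q@[50,0,3,1])[:3],'handle',(Q@[-40,0,34,1])[:3],'eul',np.degrees(R.from_matrix(Q[:3,:3]).as_euler('xyz')))
E
python3 - <<'E'
from pl import *
p=shot('wrist'); o=np.array([140,60])
W=pnp(p,np.array([(50,43.5),(300,41),(96,121.5),(176,121.5),(256.5,121),(52,226),(302,223)])+o,[(50,66,6),(50,-66,6),(8,42,6),(8,0,6),(8,-42,6),(-50,66,6),(-50,-66,6)])
rep(W)
L=px2w(p,np.array([(52,24),(306,24.5)])+o,22); print('lip front corners',L, (np.c_[L,[1,1]]@np.linalg.inv(F).T)[:,:3])
s,T=pose(); print('tool in F',(np.linalg.inv(F)@T)[:3,3],s['eef_rot'][2]*57.3)
E
```

```text
res px 3.7987687716904612
plate in fixture [-22.3   0.6  51.2] edge [27.2  1.4 43.3] handle [-53.9  -0.3  93.1] eul [ 0.5 12.6  1. ]
lip front corners [[ 672.9 -180.2   22. ]
 [ 588.1 -302.3   22. ]] [[ 38.7  73.7  22. ]
 [ 39.3 -75.   22. ]]
tool in F [-55.2   1.5  57.9] -34.699321777087484
```

```bash
python3 -m crank '[{"offset":[-0.001,-0.001,-0.004],"spin":0},{"offset":[-0.001,-0.001,-0.01],"spin":0},{"offset":[-0.001,-0.001,-0.016],"spin":0},{"offset":[-0.001,-0.001,-0.022],"spin":0},{"offset":[-0.001,-0.001,-0.027],"spin":0},{"offset":[-0.001,-0.001,-0.03],"spin":0},{"offset":[-0.001,-0.001,-0.032],"spin":0},{"offset":[-0.001,-0.001,-0.032],"spin":0}]' 0.3 60
python3 - <<'E'
from g import *
p=shot('wrist'); save(p,'w11.png',(130,40,510,325),2)
E
```

```text
clock: 25.48
eef_pos: [553.4, -186.4, 25.4]
eef_rot: [-3.139, -0.001, -0.605]
wrist_force: [0.3, 0.0, -2.3]
finger_gap: 38.7
```

View pics/w11.png

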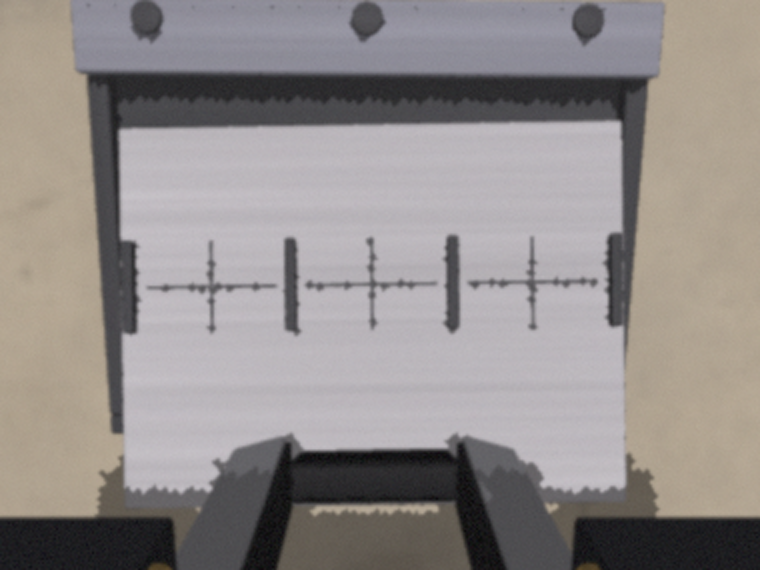

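The far edge at (118,128)-(622,121) is centred on the lip but turned about +1° against it (lip front edge (77,71)-(660,75)). I'll quantify this.

```bash
python3 - <<'E'
from pl import *
p=shot('wrist'); c=lambda l:np.array(l)/2.+[130,40]
W=pnp(p,c([(119,128.5),(622,121.5),(211,287.5),(372,284.5),(532,282.5),(125,490),(625,486)]),[(50,66,6),(50,-66,6),(8,42,6),(8,0,6),(8,-42,6),(-50,66,6),(-50,-66,6)])
rep(W)
for z,l in ((22,[(76,71),(660,75)]),(14,[(117,410),(90,80),(113,100),(648,80),(624,110)])):
  L=px2w(p,c(l),z); print((np.c_[L,np.ones(len(L))]@np.linalg.inv(F).T)[:,:3])
E
```

```text
res px 4.648450499596752
plate in fixture [-22.7  -1.   19.1] edge [26.9 -0.1 12.5] handle [-55.5  -1.4  60.1] eul [-0.3 11.   1. ]
[[ 39.   74.5  22. ]
 [ 38.9 -73.7  22. ]]
[[-52.5  72.8  14. ]
 [ 37.8  73.8  14. ]
 [ 32.8  68.1  14. ]
 [ 38.6 -73.3  14. ]
 [ 31.  -67.6  14. ]]
```

```bash
python3 -m crank '[{"offset":[0.0005,0.0005,-0.001],"spin":-0.5},{"offset":[0.001,0.001,-0.002],"spin":-1},{"offset":[0.002,0.0005,-0.002],"spin":-1},{"offset":[0.004,-0.001,-0.002],"spin":-1},{"offset":[0.006,-0.0025,-0.002],"spin":-1},{"offset":[0.008,-0.004,-0.002],"spin":-1},{"offset":[0.01,-0.005,-0.002],"spin":-1},{"offset":[0.01,-0.005,-0.002],"spin":-1}]' 0.3 60
python3 -m crank '[{"offset":[0.001,-0.0005,0],"spin":0},{"offset":[0.002,-0.0015,0],"spin":0},{"offset":[0.003,-0.002,0],"spin":0},{"offset":[0.004,-0.003,0],"spin":0},{"offset":[0.005,-0.0035,0],"spin":0},{"offset":[0.006,-0.004,0],"spin":0},{"offset":[0.006,-0.004,0],"spin":0},{"offset":[0.006,-0.004,0],"spin":0}]' 0.3 60
python3 - <<'E'
from g import *
p=shot('wrist'); save(p,'w12.png',(130,40,510,325),2)
E
```

```text
clock: 26.25
eef_pos: [563.8, -191.7, 24.0]
eef_rot: [-3.139, -0.002, -0.623]
wrist_force: [0.3, -0.6, -1.8]
finger_gap: 38.3
clock: 26.92
eef_pos: [569.9, -195.7, 23.9]
eef_rot: [-3.139, -0.002, -0.623]
wrist_force: [-0.2, 0.3, -2.3]
finger_gap: 38.5
```

View pics/w12.png

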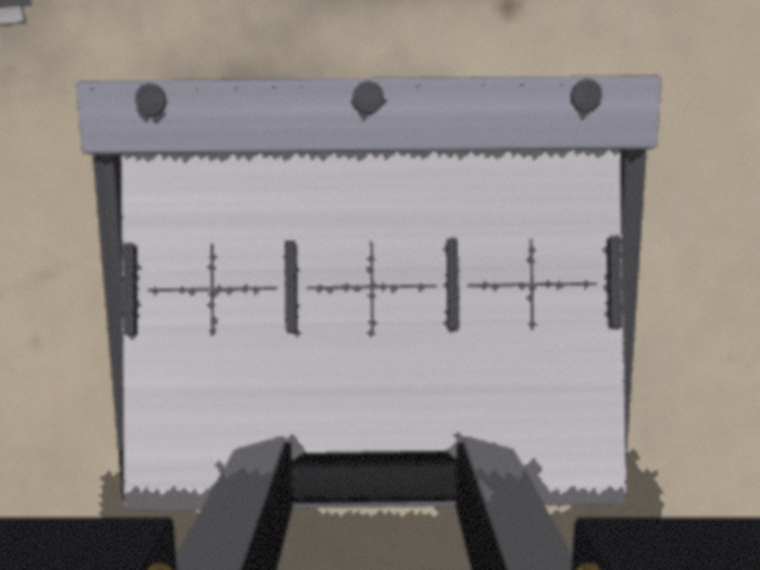

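The far edge is now hidden under the lip (lip front at row ~149, plate entering below it), still tilted. I'll slacken the grip so the plate can pivot, then lower the handle while backing off.

```bash
python3 -m crank '[{"offset":[0,0,0],"spin":0},{"offset":[0,0,0],"spin":0},{"offset":[0,0,-0.001],"spin":0},{"offset":[0,0,-0.003],"spin":0.1},{"offset":[-0.001,0.0005,-0.006],"spin":0.3},{"offset":[-0.0015,0.001,-0.009],"spin":0.3},{"offset":[-0.002,0.0015,-0.012],"spin":0.3},{"offset":[-0.002,0.0015,-0.013],"spin":0.3}]' 0.3 9
python3 -m crank '[{"offset":[0,0,-0.001],"spin":0},{"offset":[0,0,-0.002],"spin":0},{"offset":[-0.0005,0.0005,-0.004],"spin":0},{"offset":[-0.001,0.0005,-0.006],"spin":0},{"offset":[-0.0015,0.001,-0.008],"spin":0},{"offset":[-0.002,0.0015,-0.01],"spin":0},{"offset":[-0.002,0.0015,-0.01],"spin":0},{"offset":[-0.002,0.0015,-0.01],"spin":0}]' 0.3 9
python3 -m crank '[{"offset":[0,0,-0.0005],"spin":0},{"offset":[0,0,-0.001],"spin":0},{"offset":[0,0,-0.0015],"spin":0},{"offset":[0,0,-0.002],"spin":0},{"offset":[0,0,-0.002],"spin":0},{"offset":[0,0,-0.002],"spin":0},{"offset":[0,0,-0.002],"spin":0},{"offset":[0,0,-0.002],"spin":0}]' 0.3 9
```

```text
clock: 27.63
eef_pos: [567.4, -193.9, 10.3]
eef_rot: [-3.139, -0.001, -0.618]
wrist_force: [-2.0, 1.2, 0.0]
finger_gap: 39.7
clock: 28.3
eef_pos: [565.4, -192.5, 0.2]
eef_rot: [-3.139, -0.001, -0.618]
wrist_force: [-1.3, 0.1, -0.3]
finger_gap: 39.7
clock: 28.97
eef_pos: [565.7, -192.6, -0.8]
eef_rot: [-3.139, -0.002, -0.618]
wrist_force: [-5.0, 1.5, 9.3]
finger_gap: 39.7
```

```bash
python3 -m crank '[{"offset":[0,0,0],"spin":0},{"offset":[0,0,0],"spin":0},{"offset":[0,0,0],"spin":0},{"offset":[0,0,0.005],"spin":0},{"offset":[0,0,0.02],"spin":0},{"offset":[0,0,0.045],"spin":0},{"offset":[0,0,0.07],"spin":0},{"offset":[0,0,0.08],"spin":0}]' 0.75 20
python3 -m crank '[{"offset":[0,0,0.01],"spin":0},{"offset":[0,0,0.02],"spin":0},{"offset":[0,0,0.03],"spin":0},{"offset":[0,0,0.03],"spin":0},{"offset":[0,0,0.03],"spin":0},{"offset":[0,0,0.03],"spin":0},{"offset":[0,0,0.03],"spin":0},{"offset":[0,0,0.03],"spin":0}]' 0.75 20
python3 - <<'E'
from g import *
p=shot('wrist'); save(p,'w13.png',(130,40,510,325),2)
E
```

```text
clock: 29.63
eef_pos: [566.9, -193.1, 82.8]
eef_rot: [-3.138, -0.006, -0.618]
wrist_force: [0.5, -0.0, 0.7]
finger_gap: 70.5
clock: 30.3
eef_pos: [566.6, -193.0, 112.0]
eef_rot: [-3.138, -0.005, -0.618]
wrist_force: [1.1, 0.2, 0.5]
finger_gap: 70.5
```

View pics/w13.png

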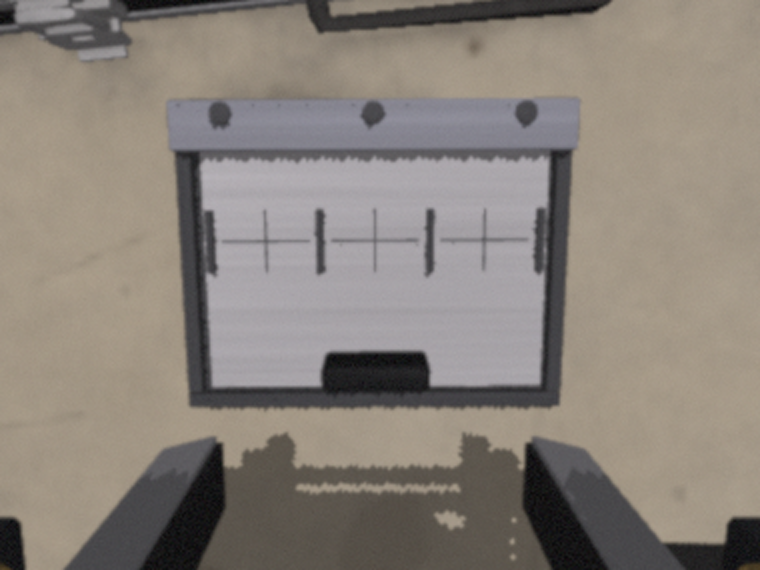

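The plate lies flat inside the walls with its edge under the lip, crosses at (265,240), (375,240) and (484,240). I'll measure the stations and the plate's home position.

```bash
python3 - <<'E'
from pl import *
p=shot('wrist'); c=lambda l:np.array(l)/2.+[130,40]
S=px2w(p,c([(265,240.5),(375,240.3),(484,239.7)]),12); print(S)
f=lambda L:(np.c_[L,np.ones(len(L))]@np.linalg.inv(F).T)[:,:3]
print('stations F',f(S)); print('lip',f(px2w(p,c([(169,149.5),(579,150.5)]),22)),'front',f(px2w(p,c([(190,402),(558,401)]),14)))
print('plate near corners',f(px2w(p,c([(210,387),(542,385)]),12)))
g=p['pixels'].astype(int).sum(2)
for n in ['sample_a','tray','mat']:
  for q in ('scene','side'):
    P=shot(q)
    for d in manip.search_frame(P,n)[:3]: print(q,n,round(d['conf'],2),np.array(d['location']))
E
```

```text
[[ 627.8 -187.    12. ]
 [ 603.4 -221.5   12. ]
 [ 579.3 -255.8   12. ]]
stations F [[  5.7  42.3  12. ]
 [  5.5  -0.   12. ]
 [  5.4 -41.9  12. ]]
lip [[ 39.1  74.6  22. ]
 [ 37.8 -74.2  22. ]] front [[-57.8  74.3  14. ]
 [-58.3 -72.7  14. ]]
plate near corners [[-52.2  66.4  12. ]
 [-52.2 -66.5  12. ]]
scene sample_a 0.72 [ 352.6 -290.3   40.4]
scene sample_a 0.59 [ 317.4 -313.7   43. ]
side sample_a 0.59 [ 321.4 -299.9   33.2]
side sample_a 0.51 [ 345.6 -271.8   35.3]
scene tray 0.89 [ 345.3 -274.7   17.8]
scene tray 0.44 [ 596.3 -250.9   11.3]
side tray 0.86 [ 358.6 -258.1   20.4]
scene mat 0.82 [ 326.6 -304.2   -0.3]
side mat 0.84 [ 335.8 -246.6    4.3]
```

```bash
python3 -m crank '[{"offset":[-0.01,0,0.02],"spin":7},{"offset":[-0.03,-0.01,0.03],"spin":14},{"offset":[-0.05,-0.02,0.03],"spin":21},{"offset":[-0.07,-0.03,0.03],"spin":28},{"offset":[-0.09,-0.04,0.03],"spin":35},{"offset":[-0.11,-0.045,0.03],"spin":42},{"offset":[-0.13,-0.05,0.03],"spin":49},{"offset":[-0.14,-0.055,0.03],"spin":52}]' 0.6 25
python3 -m crank '[{"offset":[-0.01,-0.005,0],"spin":7},{"offset":[-0.025,-0.01,0],"spin":14},{"offset":[-0.04,-0.02,0],"spin":21},{"offset":[-0.055,-0.03,0],"spin":28},{"offset":[-0.07,-0.035,0],"spin":35},{"offset":[-0.08,-0.04,0],"spin":37},{"offset":[-0.085,-0.042,0],"spin":37},{"offset":[-0.085,-0.042,0],"spin":37}]' 0.6 25
python3 - <<'E'
from g import *
p=shot('wrist'); s,T=pose(); print(s['eef_pos'],s['eef_rot'])
for d in manip.masks_of(p,'sample_a'):
    c,_=cv2.findContours(d['mask'].astype(np.uint8),0,2); c=max(c,key=cv2.contourArea); (u,v),r=cv2.minEnclosingCircle(c); print('m',d['conf'],u,v,r,d['mask'].sum(),px2w(p,[(u,v)],43))
for n in ['sample_a','tray','mat']:
  for d in manip.search_frame(p,n): print(n,round(d['conf'],2),np.array(d['location']),w2px(p,d['location'])[0])
for n in ['tray','mat']:
  for d in manip.masks_of(p,n)[:1]:
    c,_=cv2.findContours(d['mask'].astype(np.uint8),0,2); c=max(c,key=cv2.contourArea); b=cv2.boxPoints(cv2.minAreaRect(c)); rect(p,n,b,{'tray':30,'mat':2}[n]); print(b)
g=cv2.cvtColor(p['pixels'],cv2.COLOR_RGB2GRAY)
h=cv2.HoughCircles(cv2.medianBlur(g,5),cv2.HOUGH_GRADIENT,1.2,30,param1=80,param2=18,minRadius=15,maxRadius=32)
if h is not None:
  for u,v,r in h[0][:8]: print('h',u,v,r,px2w(p,[(u,v)],43))
E
```

```text
clock: 31.67
eef_pos: [425.2, -248.3, 142.9]
eef_rot: [-3.138, -0.006, 0.296]
wrist_force: [0.4, 1.0, 0.4]
finger_gap: 56.4
clock: 32.33
eef_pos: [339.7, -290.7, 143.0]
eef_rot: [-3.138, -0.005, 0.939]
wrist_force: [0.4, -0.6, 0.7]
finger_gap: 56.1
[ 340.3 -290.4  143. ] [-3.1 -0.   0.9]
m 0.73 319.5 200.9250030517578 20.23016929626465 1216 [[ 349.2 -281.7   43. ]]
m 0.6 312.31817626953125 245.22727966308594 20.23885726928711 1179 [[ 323.3 -307.5   43. ]]
sample_a 0.78 [ 345.7 -279.3   43.3] [314.  201.1]
sample_a 0.74 [ 321.7 -308.2   45.1] [311.2 247.7]
tray 0.87 [ 356.  -260.4   12.2] [311.  170.3]
tray 0.48 [ 348.8 -276.    43.4] [314.7 195.5]
mat 0.75 [ 346.2 -262.4   -1.1] [303.7 177.4]
mat 0.66 [ 563.  -277.2   13.1] [536.2  31.3]
tray centre [ 346.1 -278.4]
    [ 359.1 -210.4] edge 59.4 ang -36.2
    [ 407.1 -245.5] edge 125.1 ang -125.0
    [ 335.3 -347.9] edge 64.8 ang 143.9
    [ 283.  -309.8] edge 125.1 ang 52.5
[[276. 118.]
 [352. 118.]
 [352. 270.]
 [276. 270.]]
mat centre [ 343.3 -278.8]
    [ 351.5 -189.4] edge 92.7 ang -36.2
    [ 426.3 -244.1] edge 154.1 ang -124.5
    [ 339. -371.] edge 102.2 ang 143.9
    [ 256.4 -310.8] edge 154.2 ang 51.9
[[257. 104.]
 [367. 104.]
 [367. 277.]
 [257. 277.]]
h 319.80002 202.20001 18.96 [[ 348.8 -282.7   43. ]]
h 304.2 245.40001 26.04 [[ 317.9 -303.8   43. ]]
h 564.60004 12.6 24.720001 [[ 569.1 -275.    43. ]]
```

Tray centre and mat centre agree within 3 mm, and the samples are at about (348.5,-281.7) and (322.5,-307.7). I'll pick the first one, gripping above the tray walls.

```bash
python3 -m crank '[{"offset":[0.003,0.003,-0.02],"spin":0},{"offset":[0.006,0.006,-0.05],"spin":0},{"offset":[0.008,0.009,-0.08],"spin":0},{"offset":[0.008,0.009,-0.1],"spin":0},{"offset":[0.008,0.009,-0.115],"spin":0},{"offset":[0.008,0.009,-0.12],"spin":0},{"offset":[0.008,0.009,-0.12],"spin":0},{"offset":[0.008,0.009,-0.12],"spin":0}]' 0.6 25
python3 -m crank '[{"offset":[0,0,-0.004],"spin":0},{"offset":[0,0,-0.008],"spin":0},{"offset":[0,0,-0.012],"spin":0},{"offset":[0,0,-0.016],"spin":0},{"offset":[0,0,-0.018],"spin":0},{"offset":[0,0,-0.019],"spin":0},{"offset":[0,0,-0.019],"spin":0},{"offset":[0,0,-0.019],"spin":0}]' 0.6 25
python3 -m crank '[{"offset":[0,0,0],"spin":0},{"offset":[0,0,0],"spin":0},{"offset":[0,0,0],"spin":0},{"offset":[0,0,0],"spin":0},{"offset":[0,0,0],"spin":0},{"offset":[0,0,0],"spin":0},{"offset":[0,0,0],"spin":0},{"offset":[0,0,0],"spin":0}]' 0.25 30
```

```text
clock: 33.35
eef_pos: [348.9, -281.3, 23.4]
eef_rot: [-3.138, -0.006, 0.942]
wrist_force: [-0.4, 0.2, 0.1]
finger_gap: 56.6
clock: 34.02
eef_pos: [349.0, -281.3, 4.5]
eef_rot: [-3.138, -0.006, 0.942]
wrist_force: [0.3, 0.8, 0.7]
finger_gap: 56.6
clock: 34.68
eef_pos: [348.9, -281.3, 4.5]
eef_rot: [-3.138, -0.006, 0.942]
wrist_force: [-1.1, 0.7, 1.8]
finger_gap: 27.8
```

```bash
python3 -m crank '[{"offset":[0,0,0.002],"spin":0},{"offset":[0,0,0.005],"spin":0},{"offset":[0,0,0.01],"spin":0},{"offset":[0,0,0.015],"spin":0},{"offset":[0,0,0.02],"spin":0},{"offset":[0,0,0.025],"spin":0},{"offset":[0,0,0.03],"spin":0},{"offset":[0,0,0.03],"spin":0}]' 0.25 40
python3 - <<'E'
from g import *
p=shot('wrist'); s,T=pose(); a=p['pixels'][100:370,140:500]
for d in manip.masks_of(p,'sample_a'):
    c,_=cv2.findContours(d['mask'].astype(np.uint8),0,2); c=max(c,key=cv2.contourArea); print(d['conf'],cv2.minEnclosingCircle(c),cv2.boundingRect(c))
# expected position of held sample top (tool x,y=0) at depth of tips-ish
for z in (-30,-40): 
  for x in (0,8,15): print(z,x,w2px(p,T[:3,:3]@[x,0,z]+T[:3,3])[0])
q=shot('side'); s_,_=pose()
for d in manip.search_frame(q,'sample_a'): print(d['conf'],d['location'])
b=cv2.resize(q['pixels'][190:271,370:478],(360,270),interpolation=cv2.INTER_CUBIC)
cv2.imwrite('pics/c14.png',np.hstack([a,b])[...,::-1])
E
```

```text
clock: 35.35
eef_pos: [349.4, -281.7, 35.6]
eef_rot: [-3.14, -0.005, 0.942]
wrist_force: [0.6, 0.2, -1.3]
finger_gap: 27.4
0.96 ((305.1595764160156, 319.8404235839844), 29.373842239379883) (279, 296, 55, 46)
0.67 ((317.37152099609375, 272.55029296875), 37.047607421875) (287, 236, 60, 74)
0.34 ((581.5, 2.5), 57.554420471191406) (524, 0, 116, 9)
0.32 ((307.5944519042969, 199.8881378173828), 85.44721984863281) (251, 134, 113, 135)
-30 0 [315.3 271.3]
-30 8 [315.3 255.4]
-30 15 [315.3 241.2]
-40 0 [315.2 278.7]
-40 8 [315.2 262. ]
-40 15 [315.2 247.1]
0.47 [321.6, -302.7, 32.4]
```

The viewer limit is reached, so I'll go on numerically. The sample is held (about 1.4 N, top circle centred on the jaws). I'm carrying it to station0 at about (580,-256.4).

```bash
python3 -m crank '[{"offset":[0,0,0.01],"spin":0},{"offset":[0.01,0.001,0.02],"spin":0},{"offset":[0.03,0.003,0.025],"spin":0},{"offset":[0.055,0.006,0.025],"spin":0},{"offset":[0.08,0.009,0.025],"spin":0},{"offset":[0.1,0.011,0.025],"spin":0},{"offset":[0.112,0.012,0.025],"spin":1},{"offset":[0.117,0.013,0.025],"spin":1}]' 0.25 40
python3 -m crank '[{"offset":[0.005,0.001,0],"spin":0},{"offset":[0.015,0.002,0],"spin":0},{"offset":[0.035,0.004,0],"spin":0},{"offset":[0.06,0.007,0],"spin":0},{"offset":[0.085,0.009,0],"spin":0},{"offset":[0.102,0.011,0],"spin":0},{"offset":[0.11,0.012,0],"spin":0},{"offset":[0.113,0.012,0],"spin":0}]' 0.25 40
```

```text
clock: 36.22
eef_pos: [467.1, -267.9, 59.6]
eef_rot: [-3.138, -0.006, 0.962]
wrist_force: [0.3, -0.3, -0.9]
finger_gap: 27.5
clock: 36.88
eef_pos: [580.7, -255.6, 59.4]
eef_rot: [-3.138, -0.006, 0.962]
wrist_force: [-0.3, -0.3, -1.1]
finger_gap: 27.7
```

```bash
python3 - <<'E'
from pl import *
p=shot('wrist'); s,T=pose(); print(s['eef_pos'],s['eef_rot'],s['finger_gap'],s['wrist_force'])
for d in manip.masks_of(p,'sample_a'):
    c,_=cv2.findContours(d['mask'].astype(np.uint8),0,2); c=max(c,key=cv2.contourArea); print(d['conf'],cv2.boundingRect(c))
# other crosses: show dark line pixels near predicted station1, station2
for y in (0,42):
    W=(F@[6.5,y,12,1])[:3]; u,v=w2px(p,W)[0]; print('pred station',y,u,v)
    g=cv2.cvtColor(p['pixels'],cv2.COLOR_RGB2GRAY)[int(v)-14:int(v)+15,int(u)-14:int(u)+15].astype(int)
    print('rows',np.round(g.mean(1)).astype(int),'\ncols',np.round(g.mean(0)).astype(int))
E
```

```text
[ 580.4 -255.8   59.4] [-3.1 -0.   1. ] 27.77113588115169 [-0.5  0.7 -2. ]
0.57 (286, 236, 61, 74)
pred station 0 316.51776868823583 170.94461245998576
rows [223 223 223 223 223 223 223 223 223 223 223 223 222 212 170 189 216 222
 222 222 221 222 222 222 222 222 222 221 221] 
cols [224 224 224 223 223 223 224 224 224 224 223 218 194 167 207 219 220 220
 220 219 219 221 223 224 223 223 223 223 223]
pred station 42 316.67259692094166 102.7152379473413
rows [229 229 229 228 228 228 227 228 228 228 228 228 226 213 174 197 221 227
 227 227 227 227 227 226 226 227 227 226 227] 
cols [229 228 227 226 226 227 227 228 228 227 226 226 217 175 196 221 226 226
 227 226 225 227 229 229 229 228 228 228 229]
```

```bash
python3 -m crank '[{"offset":[-0.001,0,-0.006],"spin":0},{"offset":[-0.001,0,-0.015],"spin":0},{"offset":[-0.001,0,-0.025],"spin":0},{"offset":[-0.001,0,-0.035],"spin":0},{"offset":[-0.001,0,-0.045],"spin":0},{"offset":[-0.001,0,-0.052],"spin":0},{"offset":[-0.001,0,-0.055],"spin":0},{"offset":[-0.001,0,-0.055],"spin":0}]' 0.25 40
python3 -m crank '[{"offset":[0,0,-0.001],"spin":0},{"offset":[0,0,-0.002],"spin":0},{"offset":[0,0,-0.003],"spin":0},{"offset":[0,0,-0.004],"spin":0},{"offset":[0,0,-0.004],"spin":0},{"offset":[0,0,-0.004],"spin":0},{"offset":[0,0,-0.004],"spin":0},{"offset":[0,0,-0.004],"spin":0}]' 0.25 30
```

```text
clock: 37.65
eef_pos: [578.3, -255.8, 3.4]
eef_rot: [-3.136, -0.005, 0.961]
wrist_force: [-0.2, -0.4, -0.7]
finger_gap: 27.8
clock: 38.32
eef_pos: [578.5, -255.8, -0.4]
eef_rot: [-3.137, -0.005, 0.961]
wrist_force: [-0.7, -0.0, -0.1]
finger_gap: 27.9
```

```bash
python3 -m crank '[{"offset":[0.001,-0.0005,0],"spin":0},{"offset":[0.001,-0.0005,0],"spin":0},{"offset":[0.001,-0.0005,-0.0005],"spin":0},{"offset":[0.001,-0.0005,-0.001],"spin":0},{"offset":[0.001,-0.0005,-0.0015],"spin":0},{"offset":[0.001,-0.0005,-0.0015],"spin":0},{"offset":[0.001,-0.0005,-0.0015],"spin":0},{"offset":[0.001,-0.0005,-0.0015],"spin":0}]' 0.25 30
```

```text
clock: 38.98
eef_pos: [579.7, -256.5, -0.6]
eef_rot: [-3.137, -0.006, 0.961]
wrist_force: [-5.6, 3.0, 12.3]
finger_gap: 27.8
```

Contact at 12 N. I'll release, rise, back off over the plate and check.

```bash
python3 -m crank '[{"offset":[0,0,0],"spin":0},{"offset":[0,0,0],"spin":0},{"offset":[0,0,0],"spin":0},{"offset":[0,0,0],"spin":0},{"offset":[0,0,0.005],"spin":0},{"offset":[0,0,0.02],"spin":0},{"offset":[0,0,0.04],"spin":0},{"offset":[0,0,0.06],"spin":0}]' 0.47 25
python3 -m crank '[{"offset":[0,0,0.03],"spin":0},{"offset":[-0.01,-0.01,0.06],"spin":0},{"offset":[-0.02,-0.03,0.08],"spin":0},{"offset":[-0.03,-0.05,0.08],"spin":0},{"offset":[-0.04,-0.06,0.08],"spin":0},{"offset":[-0.05,-0.07,0.08],"spin":0},{"offset":[-0.05,-0.07,0.08],"spin":0},{"offset":[-0.05,-0.07,0.08],"spin":0}]' 0.6 25
cat > chk.py <<'E'
from pl import *
def circ(p,n,h,r):   # fit top circle of the things: bottom arc of mask + given radius
    out=[]
    for d in manip.masks_of(p,n):
        c,_=cv2.findContours(d['mask'].astype(np.uint8),0,2); c=max(c,key=cv2.contourArea); x,y,w,hh=cv2.boundingRect(c)
        W0=px2w(p,[(x+w/2,y+hh/2)],h)[0]; k=np.hypot(*(px2w(p,[(x+w/2+1,y+hh/2)],h)[0]-W0)[:2])
        u=x+w/2-.5; v=y+hh-.5-r/k
        X=px2w(p,[(u,v)],h)[0]; out.append((round(d['conf'],2),X,(np.linalg.inv(F)@np.r_[X,1])[:2],(x,y,w,hh)))
    return out
def crosses(p,x=6):
    g=cv2.cvtColor(p['pixels'],cv2.COLOR_RGB2GRAY).astype(int)
    for y in (-42,0,42):
        u,v=np.round(w2px(p,(F@[x,y,12,1])[:3])[0]).astype(int); a=g[v-10:v+11,u-10:u+11]
        if a.shape!=(21,21): continue
        r,c=a.mean(1),a.mean(0); X=px2w(p,[(u-10+c.argmin(),v-10+r.argmin())],12)[0]
        print('cross',y,(u,v),'contrast',int(np.median(r)-r.min()),int(np.median(c)-c.min()),X,(np.linalg.inv(F)@np.r_[X,1])[:2])
E
python3 - <<'E'
from chk import *
p=shot('wrist'); print(pose()[0]['eef_pos'])
crosses(p)
for o in circ(p,'sample_a',38,15): print(o)
E
```

```text
clock: 39.65
eef_pos: [579.5, -256.3, 60.0]
eef_rot: [-3.136, -0.005, 0.961]
wrist_force: [0.2, -0.4, 0.3]
finger_gap: 44.2
clock: 40.32
eef_pos: [529.0, -326.1, 139.4]
eef_rot: [-3.135, -0.006, 0.961]
wrist_force: [0.9, 0.3, -0.2]
finger_gap: 56.4
[ 529.4 -325.7  139.5]
cross -42 (np.int64(319), np.int64(106)) contrast 1 4 [ 569.7 -259.    12. ] [ -0.6 -50. ]
cross 0 (np.int64(319), np.int64(50)) contrast 46 46 [ 601.8 -220.2   12. ] [3.4 0.2]
(0.9, array([ 576.5, -257.5,   38. ]), array([  4. , -44.9]), (297, 86, 40, 42))
(0.27, array([ 564.4, -255.7,   38. ]), array([ -6.9, -50.4]), (242, 0, 121, 136))
```

```bash
python3 -m crank '[{"offset":[-0.02,0.002,0],"spin":0},{"offset":[-0.05,0.004,0],"spin":0},{"offset":[-0.08,0.007,0],"spin":-1},{"offset":[-0.11,0.009,0],"spin":-1},{"offset":[-0.14,0.011,0],"spin":-1},{"offset":[-0.17,0.013,0],"spin":-1},{"offset":[-0.19,0.015,0],"spin":-1},{"offset":[-0.2,0.016,0],"spin":-1}]' 0.6 25
python3 - <<'E'
from chk import *
p=shot('wrist'); print(pose()[0]['eef_pos'])
for o in circ(p,'sample_a',43,15): print(o)
E
```

```text
clock: 41.08
eef_pos: [328.4, -308.7, 139.6]
eef_rot: [-3.135, -0.006, 0.945]
wrist_force: [0.4, 0.2, 1.0]
finger_gap: 56.4
[ 328.2 -308.9  139.7]
(0.7, array([ 322.1, -309.7,   43. ]), array([-174.4, -233.6]), (292, 201, 39, 42))
```

```bash
python3 -m crank '[{"offset":[-0.002,0,-0.02],"spin":0},{"offset":[-0.004,-0.001,-0.05],"spin":0},{"offset":[-0.006,-0.001,-0.08],"spin":0},{"offset":[-0.006,-0.001,-0.1],"spin":0},{"offset":[-0.006,-0.001,-0.11],"spin":0},{"offset":[-0.006,-0.001,-0.115],"spin":0},{"offset":[-0.006,-0.001,-0.115],"spin":0},{"offset":[-0.006,-0.001,-0.115],"spin":0}]' 0.6 25
python3 -m crank '[{"offset":[0,0,-0.004],"spin":0},{"offset":[0,0,-0.008],"spin":0},{"offset":[0,0,-0.012],"spin":0},{"offset":[0,0,-0.016],"spin":0},{"offset":[0,0,-0.019],"spin":0},{"offset":[0,0,-0.02],"spin":0},{"offset":[0,0,-0.02],"spin":0},{"offset":[0,0,-0.02],"spin":0}]' 0.6 25
python3 -m crank '[{"offset":[0,0,0],"spin":0},{"offset":[0,0,0],"spin":0},{"offset":[0,0,0],"spin":0},{"offset":[0,0,0],"spin":0},{"offset":[0,0,0],"spin":0},{"offset":[0,0,0],"spin":0},{"offset":[0,0,0],"spin":0},{"offset":[0,0,0],"spin":0}]' 0.25 40
python3 -m crank '[{"offset":[0,0,0.003],"spin":0},{"offset":[0,0,0.008],"spin":0},{"offset":[0,0,0.014],"spin":0},{"offset":[0,0,0.022],"spin":0},{"offset":[0,0,0.03],"spin":0},{"offset":[0,0,0.04],"spin":0},{"offset":[0,0,0.05],"spin":0},{"offset":[0,0,0.055],"spin":0}]' 0.25 40
```

```text
clock: 41.85
eef_pos: [324.4, -310.7, 25.7]
eef_rot: [-3.137, -0.005, 0.945]
wrist_force: [-0.5, 0.2, 0.9]
finger_gap: 56.4
clock: 42.52
eef_pos: [324.4, -310.7, 5.6]
eef_rot: [-3.137, -0.005, 0.945]
wrist_force: [0.3, -1.0, 0.4]
finger_gap: 56.2
clock: 43.18
eef_pos: [324.3, -310.6, 5.7]
eef_rot: [-3.137, -0.005, 0.945]
wrist_force: [-1.6, 1.7, 3.4]
finger_gap: 27.6
clock: 43.85
eef_pos: [324.7, -311.1, 62.5]
eef_rot: [-3.139, -0.005, 0.945]
wrist_force: [-0.1, -0.0, -1.0]
finger_gap: 27.4
```

```bash
python3 -m crank '[{"offset":[0.008,0.002,0],"spin":0},{"offset":[0.025,0.008,0],"spin":0},{"offset":[0.05,0.016,0],"spin":0},{"offset":[0.075,0.024,0],"spin":0},{"offset":[0.1,0.032,0],"spin":0},{"offset":[0.12,0.039,0],"spin":1},{"offset":[0.135,0.043,0],"spin":1},{"offset":[0.14,0.045,0],"spin":1}]' 0.25 40
python3 -m crank '[{"offset":[0.008,0.002,0],"spin":0},{"offset":[0.025,0.008,0],"spin":0},{"offset":[0.05,0.016,0],"spin":0},{"offset":[0.075,0.024,0],"spin":0},{"offset":[0.1,0.032,0],"spin":0},{"offset":[0.12,0.039,0],"spin":0},{"offset":[0.133,0.043,0],"spin":0},{"offset":[0.138,0.044,0],"spin":0}]' 0.25 40
python3 - <<'E'
from chk import *
p=shot('wrist'); s=pose()[0]; print(s['eef_pos'],s['wrist_force'])
crosses(p,6)
for o in circ(p,'sample_a',95,15): print(o)
T=pose()[1]
print(w2px(p,T[:3,:3]@[0,0,-37.5]+T[:3,3]))
E
```

```text
clock: 44.52
eef_pos: [466.6, -265.0, 62.1]
eef_rot: [-3.139, -0.005, 0.964]
wrist_force: [-1.3, 0.3, -0.0]
finger_gap: 27.0
clock: 45.18
eef_pos: [605.8, -220.2, 61.6]
eef_rot: [-3.138, -0.005, 0.964]
wrist_force: [-0.0, -0.3, -1.4]
finger_gap: 27.0
[ 605.6 -220.5   61.6] [-0.   0.4 -0.9]
cross -42 (np.int64(315), np.int64(294)) contrast 0 0 [ 572. -260.   12.] [  1.8 -49.5]
cross 0 (np.int64(315), np.int64(235)) contrast 6 16 [ 602.2 -220.3   12. ] [3.8 0.3]
cross 42 (np.int64(316), np.int64(173)) contrast 52 53 [ 626.3 -185.7   12. ] [ 3.7 42.5]
(0.89, array([ 604.9, -221.9,   95. ]), array([6.9, 0.6]), (286, 235, 61, 75))
(0.67, array([ 596.2, -231.1,   95. ]), array([  5., -12.]), (288, 298, 49, 36))
[[314.6 279.8]]
```

```bash
python3 - <<'E'
from chk import *
p=shot('wrist'); im=p['pixels'].astype(float)
f=lambda X:(np.linalg.inv(F)@np.r_[X,1])
for y in (30,55):
    u,v=w2px(p,(F@[0,y,12,1])[:3])[0]; v=int(round(v)); g=im[v-2:v+3,:,:].mean(0)
    s=g.sum(1)/3; b=g[:,2]-g[:,0]
    d=np.diff(s); 
    for i in np.where(abs(d)>12)[0]:
        if 180<i<460:
            print(y,'row',v,'col',i+.5,'%d->%d'%(s[i],s[i+1]),'F x @12,14,22: %.1f %.1f %.1f'%tuple(f(px2w(p,[(i+.5,v)],z)[0])[0] for z in(12,14,22)))
E
```

```text
30 row 189 col 214.5 118->95 F x @12,14,22: -60.7 -60.2 -58.1
30 row 189 col 215.5 95->72 F x @12,14,22: -60.1 -59.5 -57.5
30 row 189 col 223.5 78->95 F x @12,14,22: -54.8 -54.3 -52.5
30 row 189 col 224.5 95->162 F x @12,14,22: -54.1 -53.7 -51.8
30 row 189 col 225.5 162->213 F x @12,14,22: -53.5 -53.0 -51.2
30 row 189 col 226.5 213->229 F x @12,14,22: -52.8 -52.4 -50.6
30 row 189 col 246.5 226->209 F x @12,14,22: -39.7 -39.4 -37.9
30 row 189 col 247.5 209->165 F x @12,14,22: -39.1 -38.7 -37.3
30 row 189 col 248.5 165->142 F x @12,14,22: -38.4 -38.1 -36.7
30 row 189 col 286.5 150->187 F x @12,14,22: -13.5 -13.3 -12.7
30 row 189 col 287.5 187->217 F x @12,14,22: -12.8 -12.7 -12.1
30 row 189 col 309.5 218->184 F x @12,14,22: 1.6 1.6 1.8
30 row 189 col 310.5 184->148 F x @12,14,22: 2.2 2.3 2.4
30 row 189 col 311.5 148->111 F x @12,14,22: 2.9 2.9 3.0
30 row 189 col 313.5 101->126 F x @12,14,22: 4.2 4.2 4.3
30 row 189 col 314.5 126->139 F x @12,14,22: 4.8 4.9 4.9
30 row 189 col 354.5 136->150 F x @12,14,22: 31.0 30.8 30.1
30 row 189 col 355.5 150->189 F x @12,14,22: 31.7 31.5 30.7
30 row 1
[... 2538 characters left out ...]
 396.5 118->146 F x @12,14,22: 57.3 56.9 55.4
55 row 150 col 397.5 146->170 F x @12,14,22: 57.9 57.5 56.0
55 row 150 col 398.5 170->188 F x @12,14,22: 58.5 58.2 56.6
55 row 150 col 440.5 196->182 F x @12,14,22: 85.4 84.8 82.4
55 row 150 col 441.5 182->139 F x @12,14,22: 86.1 85.5 83.0
55 row 150 col 442.5 139->102 F x @12,14,22: 86.7 86.1 83.7
55 row 150 col 445.5 105->144 F x @12,14,22: 88.6 88.0 85.5
55 row 150 col 446.5 144->162 F x @12,14,22: 89.3 88.6 86.1
55 row 150 col 447.5 162->109 F x @12,14,22: 89.9 89.3 86.7
55 row 150 col 448.5 109->49 F x @12,14,22: 90.5 89.9 87.3
55 row 150 col 449.5 49->28 F x @12,14,22: 91.2 90.5 88.0
55 row 150 col 459.5 26->51 F x @12,14,22: 97.6 96.9 94.1
```

The plate lies against the pocket's front wall: its near edge coincides with the wall's inner edge, about -2.5 mm in x, which is in tolerance and flat. I'll correct the target by about -2.2 mm along fixture x and lower.

```bash
python3 -m crank '[{"offset":[-0.002,0.001,-0.006],"spin":0},{"offset":[-0.002,0.001,-0.015],"spin":0},{"offset":[-0.002,0.001,-0.025],"spin":0},{"offset":[-0.002,0.001,-0.035],"spin":0},{"offset":[-0.002,0.001,-0.045],"spin":0},{"offset":[-0.002,0.001,-0.052],"spin":0},{"offset":[-0.002,0.001,-0.055],"spin":0},{"offset":[-0.002,0.001,-0.055],"spin":0}]' 0.25 40
python3 -m crank '[{"offset":[0,0,-0.001],"spin":0},{"offset":[0,0,-0.002],"spin":0},{"offset":[0,0,-0.003],"spin":0},{"offset":[0,0,-0.004],"spin":0},{"offset":[0,0,-0.004],"spin":0},{"offset":[0,0,-0.004],"spin":0},{"offset":[0,0,-0.004],"spin":0},{"offset":[0,0,-0.004],"spin":0}]' 0.25 30
```

```text
clock: 46.0
eef_pos: [601.7, -220.1, 5.7]
eef_rot: [-3.136, -0.005, 0.963]
wrist_force: [-0.2, -0.1, -1.6]
finger_gap: 26.8
clock: 46.67
eef_pos: [601.7, -220.1, 1.8]
eef_rot: [-3.137, -0.005, 0.963]
wrist_force: [-0.0, -0.0, -2.4]
finger_gap: 27.5
```

```bash
python3 -m crank '[{"offset":[0.0005,-0.0003,0],"spin":0},{"offset":[0.001,-0.0006,0],"spin":0},{"offset":[0.001,-0.0006,-0.0005],"spin":0},{"offset":[0.001,-0.0006,-0.001],"spin":0},{"offset":[0.001,-0.0006,-0.0015],"spin":0},{"offset":[0.001,-0.0006,-0.002],"spin":0},{"offset":[0.001,-0.0006,-0.002],"spin":0},{"offset":[0.001,-0.0006,-0.002],"spin":0}]' 0.25 25
```

```text
clock: 47.33
eef_pos: [602.9, -220.7, 0.7]
eef_rot: [-3.137, -0.005, 0.963]
wrist_force: [-2.7, 1.0, 7.4]
finger_gap: 27.6
```

```bash
python3 -m crank '[{"offset":[0,0,0],"spin":0},{"offset":[0,0,0],"spin":0},{"offset":[0,0,0],"spin":0},{"offset":[0,0,0],"spin":0},{"offset":[0,0,0.005],"spin":0},{"offset":[0,0,0.02],"spin":0},{"offset":[0,0,0.04],"spin":0},{"offset":[0,0,0.06],"spin":0}]' 0.46 25
python3 -m crank '[{"offset":[0,0,0.03],"spin":0},{"offset":[-0.01,-0.01,0.05],"spin":0},{"offset":[-0.02,-0.03,0.06],"spin":0},{"offset":[-0.03,-0.05,0.06],"spin":0},{"offset":[-0.04,-0.065,0.06],"spin":0},{"offset":[-0.049,-0.07,0.06],"spin":0},{"offset":[-0.049,-0.07,0.06],"spin":0},{"offset":[-0.049,-0.07,0.06],"spin":0}]' 0.6 25
python3 - <<'E'
from chk import *
p=shot('wrist'); print(pose()[0]['eef_pos'], w2px(p,p['c2w'][:3,3]-[0,0,300]))
crosses(p,4)
for o in circ(p,'sample_a',38,15): print(o)
g=cv2.medianBlur(cv2.cvtColor(p['pixels'],cv2.COLOR_RGB2GRAY),3)
h=cv2.HoughCircles(g,cv2.HOUGH_GRADIENT,1,25,param1=80,param2=14,minRadius=16,maxRadius=27)
if h is not None:
  for u,v,r in h[0][:8]:
    X=px2w(p,[(u,v)],38)[0]; print('h',u,v,r,X,(np.linalg.inv(F)@np.r_[X,1])[:2])
# stop bars: dark on bright at z=16; list centres
for y in (-63,-21,21,63):
    u,v=np.round(w2px(p,(F@[4,y,16,1])[:3])[0]).astype(int); a=g[max(0,v-12):v+13,u+13]; b=g[max(0,v-12):v+13,u-14]
    print('bar',y,(u,v),a.astype(int),b.astype(int))
E
```

```text
clock: 48.0
eef_pos: [602.7, -220.6, 61.4]
eef_rot: [-3.136, -0.005, 0.963]
wrist_force: [-0.2, -0.3, 0.3]
finger_gap: 43.5
clock: 48.67
eef_pos: [553.6, -290.2, 121.5]
eef_rot: [-3.136, -0.005, 0.963]
wrist_force: [-0.6, -0.2, 0.2]
finger_gap: 56.5
[ 554.  -289.9  121.5] [[318.8 133.7]]
cross -42 (np.int64(317), np.int64(161)) contrast 2 1 [ 573.5 -259.2   12. ] [  2.5 -48. ]
cross 0 (np.int64(317), np.int64(106)) contrast 0 2 [ 598.4 -212.6   12. ] [-3.7  4.5]
cross 42 (np.int64(317), np.int64(47)) contrast 54 47 [ 626.2 -186.    12. ] [ 3.8 42.3]
(0.91, array([ 577.4, -256.5,   38. ]), array([  4.2, -43.6]), (297, 145, 41, 42))
(0.9, array([ 601.8, -222.6,   38. ]), array([ 4.8, -1.8]), (297, 85, 43, 43))
h 317.5 166.5 20.5 [ 577.4 -257.    38. ] [  4.6 -44. ]
h 319.5 105.5 21.7 [ 603.  -222.8   38. ] [ 5.8 -1.2]
h 60.5 29.5 23.0 [486.5 -81.2  38. ] [-170.8   47.9]
h 66.5 109.5 25.2 [ 453.9 -122.3   38. ] [-173.9   -4.4]
h 85.5 39.5 19.3 [496.3 -95.7  38. ] [-154.5   41.7]
h 430.5 306.5 25.2 [ 588.2 -398.2   38. ] [  94.4 -153.4]
h 90.5 116.5 18.0 [ 464.7 -135.7   38. ] [-157.3   
[... 337 characters left out ...]
64(134)) [185 183 186 206 214 216 216 216 216 203 148 117 117 124 187 212 214 216
 216 216 216 216 216 215 215] [117 116 116 124 142 184 199 209 207 196 139  95  95 119 180 206 211 211
 211 211 211 210 209 207 189]
bar 21 (np.int64(317), np.int64(76)) [218 218 218 218 217 217 217 217 217 209 164 115  93  93 104 166 207 216
 216 217 217 217 215 207 193] [214 214 214 214 214 214 214 214 213 200 149 103  90  90 112 175 204 211
 213 213 213 213 212 208 190]
bar 63 (np.int64(317), np.int64(15)) [ 89  89  89  78  56  54  54  78  96 104 104  90  88  84  84 112 183 212
 218 219 220 219 219 219 219] [ 88  88  87  76  57  56  57  79  97 103 103  89  86  81  81 117 176 207
 215 215 215 215 215 215 215]
```

Relative to the crosses the samples stand at about (+0.6,-2.0) and (+1.5,-1.8) mm, within the 6 mm limit. On to the bushings.

```bash
python3 -m crank '[{"offset":[-0.01,0.01,0.01],"spin":0},{"offset":[-0.03,0.025,0.02],"spin":0},{"offset":[-0.055,0.045,0.02],"spin":0},{"offset":[-0.08,0.065,0.02],"spin":0},{"offset":[-0.105,0.088,0.02],"spin":0},{"offset":[-0.125,0.105,0.02],"spin":0},{"offset":[-0.138,0.115,0.02],"spin":0},{"offset":[-0.142,0.118,0.02],"spin":0}]' 0.7 25
python3 - <<'E'
from chk import *
p=shot('wrist'); print(pose()[0]['eef_pos'], w2px(p,p['c2w'][:3,3]-[0,0,300]))
for o in circ(p,'bushing_a',30,18): print(o)
for d in manip.search_frame(p,'bushing_a'): print(d)
g=cv2.medianBlur(cv2.cvtColor(p['pixels'],cv2.COLOR_RGB2GRAY),3)
h=cv2.HoughCircles(g,cv2.HOUGH_GRADIENT,1,25,param1=80,param2=14,minRadius=19,maxRadius=28)
if h is not None:
  for u,v,r in h[0][:8]: print('h',u,v,r,px2w(p,[(u,v)],30)[0], p['pixels'][int(v),int(u)])
E
```

```text
clock: 49.43
eef_pos: [411.3, -169.9, 141.8]
eef_rot: [-3.137, -0.005, 0.966]
wrist_force: [-0.2, 0.4, -0.1]
finger_gap: 66.1
[ 411.7 -170.4  141.9] [[318.6 133.7]]
(0.95, array([ 448.5, -118.4,   30. ]), array([-180.5,   -4.4]), (297, 111, 44, 47))
(0.79, array([481.8, -76.1,  30. ]), array([-177.5,   49.4]), (300, 32, 47, 54))
(0.45, array([ 601.3, -219.2,   30. ]), array([2.4, 0.7]), (525, 112, 56, 41))
{'location': [443.2, -116.5, 30.1], 'conf': 0.78}
{'location': [486.9, -70.4, 31.6], 'conf': 0.61}
h 322.5 55.5 25.1 [483.9 -72.4  30. ] [192 178 159]
h 317.5 134.5 24.1 [ 447.9 -117.9   30. ] [194 181 162]
h 564.5 135.5 23.0 [ 606.9 -228.6   30. ] [184 177 179]
h 545.5 180.5 27.4 [ 578.3 -251.8   30. ] [190 184 182]
```

```bash
python3 -m crank '[{"offset":[0.01,0.015,-0.02],"spin":0},{"offset":[0.025,0.035,-0.05],"spin":0},{"offset":[0.036,0.052,-0.08],"spin":0},{"offset":[0.036,0.052,-0.105],"spin":0},{"offset":[0.036,0.052,-0.12],"spin":0},{"offset":[0.036,0.052,-0.128],"spin":0},{"offset":[0.036,0.052,-0.13],"spin":0},{"offset":[0.036,0.052,-0.13],"spin":0}]' 0.7 25
python3 -m crank '[{"offset":[0,0,-0.004],"spin":0},{"offset":[0,0,-0.009],"spin":0},{"offset":[0,0,-0.014],"spin":0},{"offset":[0,0,-0.019],"spin":0},{"offset":[0,0,-0.022],"spin":0},{"offset":[0,0,-0.023],"spin":0},{"offset":[0,0,-0.023],"spin":0},{"offset":[0,0,-0.023],"spin":0}]' 0.7 25
python3 -m crank '[{"offset":[0,0,0],"spin":0},{"offset":[0,0,0],"spin":0},{"offset":[0,0,0],"spin":0},{"offset":[0,0,0],"spin":0},{"offset":[0,0,0],"spin":0},{"offset":[0,0,0],"spin":0},{"offset":[0,0,0],"spin":0},{"offset":[0,0,0],"spin":0}]' 0.3 40
python3 -m crank '[{"offset":[0,0,0.003],"spin":0},{"offset":[0,0,0.01],"spin":0},{"offset":[0,0,0.02],"spin":0},{"offset":[0,0,0.03],"spin":0},{"offset":[0,0,0.04],"spin":0},{"offset":[0,0,0.05],"spin":0},{"offset":[0,0,0.06],"spin":0},{"offset":[0,0,0.065],"spin":0}]' 0.3 45
```

```text
clock: 50.25
eef_pos: [449.4, -120.2, 11.7]
eef_rot: [-3.137, -0.005, 0.964]
wrist_force: [-0.4, -0.8, -0.4]
finger_gap: 65.8
clock: 50.92
eef_pos: [449.5, -120.2, -11.2]
eef_rot: [-3.137, -0.005, 0.965]
wrist_force: [-0.5, -0.7, -0.4]
finger_gap: 65.8
clock: 51.58
eef_pos: [449.3, -120.1, -11.2]
eef_rot: [-3.137, -0.005, 0.965]
wrist_force: [-2.8, 2.1, 4.1]
finger_gap: 34.2
clock: 52.25
eef_pos: [449.9, -120.3, 55.6]
eef_rot: [-3.138, -0.005, 0.965]
wrist_force: [-0.6, -0.3, -1.1]
finger_gap: 34.2
```

```bash
python3 -m crank '[{"offset":[-0.005,-0.007,0],"spin":0},{"offset":[-0.014,-0.02,0],"spin":0},{"offset":[-0.025,-0.038,0],"spin":0},{"offset":[-0.036,-0.054,0],"spin":0},{"offset":[-0.046,-0.068,0],"spin":0},{"offset":[-0.054,-0.08,0],"spin":-1},{"offset":[-0.058,-0.087,0],"spin":-1},{"offset":[-0.06,-0.089,0],"spin":-1}]' 0.3 45
python3 -m crank '[{"offset":[-0.005,-0.007,0],"spin":0},{"offset":[-0.014,-0.02,0],"spin":0},{"offset":[-0.025,-0.038,0],"spin":0},{"offset":[-0.036,-0.054,0],"spin":0},{"offset":[-0.046,-0.068,0],"spin":0},{"offset":[-0.054,-0.08,0],"spin":0},{"offset":[-0.058,-0.087,0],"spin":0},{"offset":[-0.059,-0.089,0],"spin":0}]' 0.3 45
python3 - <<'E'
from chk import *
p=shot('wrist'); s=pose()[0]; print(s['eef_pos'],s['wrist_force'],s['finger_gap'])
for d in manip.masks_of(p,'tray')[:2]:
    c,_=cv2.findContours(d['mask'].astype(np.uint8),0,2); c=max(c,key=cv2.contourArea); print(d['conf'],cv2.boundingRect(c))
# tray far-end rim corners: profile along tray x at y=+40
c=np.array([346,-278.4,30]); ey=np.array([.588,.809,0]); 
g=cv2.cvtColor(p['pixels'],cv2.COLOR_RGB2GRAY).astype(int)
for y in (25,45):
    u,v=np.round(w2px(p,c+y*ey)[0]).astype(int); r=g[v-2:v+3].mean(0); d=np.diff(r)
    print(y,(u,v),[(i,int(r[i]),int(r[i+1])) for i in np.where(abs(d)>9)[0] if abs(i-u)<90])
E
```

```text
clock: 52.92
eef_pos: [389.1, -210.2, 55.5]
eef_rot: [-3.138, -0.005, 0.946]
wrist_force: [0.3, -0.1, -0.5]
finger_gap: 34.2
clock: 53.58
eef_pos: [329.7, -299.9, 55.4]
eef_rot: [-3.138, -0.005, 0.946]
wrist_force: [0.2, 0.2, -1.7]
finger_gap: 34.0
[ 330.  -299.6   55.4] [ 0.5 -0.5 -1.8] 33.83427809594501
0.67 (264, 85, 108, 176)
0.26 (278, 225, 78, 88)
25 (np.int64(317), np.int64(155)) [(np.int64(240), 203, 188), (np.int64(241), 188, 135), (np.int64(242), 135, 76), (np.int64(243), 76, 52), (np.int64(265), 37, 64), (np.int64(266), 64, 104), (np.int64(267), 104, 118), (np.int64(270), 124, 102), (np.int64(271), 102, 85), (np.int64(272), 85, 94), (np.int64(273), 94, 122), (np.int64(353), 133, 121), (np.int64(354), 121, 105), (np.int64(355), 105, 87), (np.int64(356), 87, 77), (np.int64(361), 80, 68), (np.int64(363), 73, 101), (np.int64(364), 101, 118), (np.int64(367), 128, 111), (np.int64(368), 111, 74), (np.int64(369), 74, 54), (np.int64(385), 54, 102), (np.int64(386), 102, 175), (np.int64(387), 175, 213)]
45 (np.int64(317), np.int64(120)) [(np.int64(239), 203, 188), (np.int64(240), 188, 136), (np.int64(241), 136, 80), (np.int64(242), 80, 54), (np.int64(264), 33, 63), (np.int64(265), 63, 104), (np.int64(266), 104, 123), (np.int64(269), 130, 111), (np.int64(270), 111, 90), (np.int64(272), 91, 118), (np.int64(273), 118, 131), (np.int64(354), 135, 122), (np.int64(355), 122, 100), (np.int64(356), 100, 84), (np.int64(362), 76, 66), (np.int64(363), 66, 75), (np.int64(364), 75, 103), (np.int64(365), 103, 120), (np.int64(367), 119, 129), (np.int64(368), 129, 117), (np.int64(369), 117, 78), (np.int64(370), 78, 54), (np.int64(387), 54, 118), (np.int64(388), 118, 197), (np.int64(389), 197, 217)]
```

```bash
python3 -m crank '[{"offset":[0.001,0,-0.006],"spin":0},{"offset":[0.001,0,-0.014],"spin":0},{"offset":[0.001,0,-0.022],"spin":0},{"offset":[0.001,0,-0.03],"spin":0},{"offset":[0.001,0,-0.038],"spin":0},{"offset":[0.001,0,-0.043],"spin":0},{"offset":[0.001,0,-0.045],"spin":0},{"offset":[0.001,0,-0.045],"spin":0}]' 0.3 45
python3 -m crank '[{"offset":[0,0,-0.001],"spin":0},{"offset":[0,0,-0.002],"spin":0},{"offset":[0,0,-0.003],"spin":0},{"offset":[0,0,-0.004],"spin":0},{"offset":[0,0,-0.005],"spin":0},{"offset":[0,0,-0.005],"spin":0},{"offset":[0,0,-0.005],"spin":0},{"offset":[0,0,-0.005],"spin":0}]' 0.3 30
```

```text
clock: 54.35
eef_pos: [331.0, -298.9, 9.8]
eef_rot: [-3.137, -0.006, 0.946]
wrist_force: [-1.0, 0.7, -1.9]
finger_gap: 33.9
clock: 55.02
eef_pos: [331.2, -299.1, 5.7]
eef_rot: [-3.138, -0.005, 0.946]
wrist_force: [-4.6, 3.5, 13.3]
finger_gap: 34.3
```

Seated (13 N). I'll release it and go back for the second bushing at about (484,-72.5).

```bash
python3 -m crank '[{"offset":[0,0,0],"spin":0},{"offset":[0,0,0],"spin":0},{"offset":[0,0,0],"spin":0},{"offset":[0,0,0],"spin":0},{"offset":[0,0,0.005],"spin":0},{"offset":[0,0,0.02],"spin":0},{"offset":[0,0,0.04],"spin":0},{"offset":[0,0,0.06],"spin":0}]' 0.6 25
python3 -m crank '[{"offset":[0.005,0.007,0.03],"spin":0},{"offset":[0.014,0.02,0.05],"spin":0},{"offset":[0.03,0.043,0.07],"spin":0},{"offset":[0.046,0.066,0.07],"spin":0},{"offset":[0.06,0.086,0.07],"spin":0},{"offset":[0.07,0.1,0.07],"spin":0},{"offset":[0.076,0.11,0.07],"spin":0},{"offset":[0.078,0.113,0.07],"spin":0}]' 0.7 25
python3 -m crank '[{"offset":[0.003,0.005,0],"spin":0},{"offset":[0.01,0.015,0],"spin":0},{"offset":[0.02,0.029,0],"spin":0},{"offset":[0.028,0.04,0],"spin":0},{"offset":[0.035,0.049,0],"spin":0},{"offset":[0.039,0.055,0],"spin":0},{"offset":[0.04,0.056,0],"spin":0},{"offset":[0.04,0.056,0],"spin":0}]' 0.7 25
python3 - <<'E'
from chk import *
p=shot('wrist'); print(pose()[0]['eef_pos'])
for o in circ(p,'bushing_a',30,18): print(o)
g=cv2.medianBlur(cv2.cvtColor(p['pixels'],cv2.COLOR_RGB2GRAY),3)
h=cv2.HoughCircles(g,cv2.HOUGH_GRADIENT,1,25,param1=80,param2=14,minRadius=19,maxRadius=28)
if h is not None:
  for u,v,r in h[0][:5]: print('h',u,v,r,px2w(p,[(u,v)],30)[0])
E
```

```text
clock: 55.68
eef_pos: [331.0, -298.9, 66.5]
eef_rot: [-3.137, -0.006, 0.946]
wrist_force: [0.3, -0.9, 1.2]
finger_gap: 56.3
clock: 56.35
eef_pos: [409.6, -184.6, 136.8]
eef_rot: [-3.137, -0.006, 0.948]
wrist_force: [-0.8, -0.0, -1.0]
finger_gap: 65.8
clock: 57.02
eef_pos: [449.6, -128.7, 136.8]
eef_rot: [-3.137, -0.006, 0.948]
wrist_force: [0.3, 0.3, 0.5]
finger_gap: 65.7
[ 449.4 -128.9  136.8]
(0.91, array([484.1, -73. ,  30. ]), array([-177.4,   53.3]), (288, 109, 47, 47))
(0.76, array([ 344.5, -281.1,   30. ]), array([-172.4, -197.3]), (302, 410, 38, 24))
(0.59, array([ 601.5, -219.1,   30. ]), array([2.5, 0.9]), (510, 179, 55, 41))
h 240.5 5.5 25.4 [494.9  29.1  30. ]
h 545.5 202.5 19.4 [ 604.8 -227.    30. ]
h 309.5 133.5 25.2 [482.6 -73.1  30. ]
h 539.5 255.5 19.6 [ 579.6 -263.5   30. ]
h 554.5 132.5 19.6 [ 636.6 -182.6   30. ]
```

```bash
python3 -m crank '[{"offset":[0.01,0.015,-0.02],"spin":0},{"offset":[0.024,0.038,-0.045],"spin":0},{"offset":[0.034,0.057,-0.075],"spin":0},{"offset":[0.034,0.057,-0.1],"spin":0},{"offset":[0.034,0.057,-0.115],"spin":0},{"offset":[0.034,0.057,-0.123],"spin":0},{"offset":[0.034,0.057,-0.125],"spin":0},{"offset":[0.034,0.057,-0.125],"spin":0}]' 0.7 25
python3 -m crank '[{"offset":[0,0.001,-0.004],"spin":0},{"offset":[0,0.001,-0.009],"spin":0},{"offset":[0,0.001,-0.014],"spin":0},{"offset":[0,0.001,-0.019],"spin":0},{"offset":[0,0.001,-0.022],"spin":0},{"offset":[0,0.001,-0.023],"spin":0},{"offset":[0,0.001,-0.023],"spin":0},{"offset":[0,0.001,-0.023],"spin":0}]' 0.7 25
python3 -m crank '[{"offset":[0,0,0],"spin":0},{"offset":[0,0,0],"spin":0},{"offset":[0,0,0],"spin":0},{"offset":[0,0,0],"spin":0},{"offset":[0,0,0],"spin":0},{"offset":[0,0,0],"spin":0},{"offset":[0,0,0],"spin":0},{"offset":[0,0,0],"spin":0}]' 0.3 40
python3 -m crank '[{"offset":[0,0,0.003],"spin":0},{"offset":[0,0,0.01],"spin":0},{"offset":[0,0,0.02],"spin":0},{"offset":[0,0,0.03],"spin":0},{"offset":[0,0,0.04],"spin":0},{"offset":[0,0,0.05],"spin":0},{"offset":[0,0,0.06],"spin":0},{"offset":[0,0,0.065],"spin":0}]' 0.3 45
```

```text
clock: 57.78
eef_pos: [483.4, -72.5, 12.1]
eef_rot: [-3.137, -0.006, 0.947]
wrist_force: [-0.2, -0.3, 0.8]
finger_gap: 65.9
clock: 58.45
eef_pos: [483.4, -71.5, -10.9]
eef_rot: [-3.137, -0.006, 0.947]
wrist_force: [-0.3, -0.7, 0.4]
finger_gap: 66.0
clock: 59.12
eef_pos: [483.6, -71.6, -10.8]
eef_rot: [-3.137, -0.006, 0.947]
wrist_force: [1.2, -1.2, 0.6]
finger_gap: 34.2
clock: 59.78
eef_pos: [484.1, -71.7, 56.0]
eef_rot: [-3.139, -0.006, 0.947]
wrist_force: [-0.7, 0.4, -1.4]
finger_gap: 33.7
```

```bash
python3 -m crank '[{"offset":[-0.005,-0.008,0],"spin":0},{"offset":[-0.014,-0.021,0],"spin":0},{"offset":[-0.026,-0.039,0],"spin":0},{"offset":[-0.037,-0.056,0],"spin":0},{"offset":[-0.047,-0.071,0],"spin":0},{"offset":[-0.055,-0.083,0],"spin":0},{"offset":[-0.06,-0.09,0],"spin":0},{"offset":[-0.061,-0.092,0],"spin":0}]' 0.3 45
python3 -m crank '[{"offset":[-0.005,-0.008,0],"spin":0},{"offset":[-0.014,-0.021,0],"spin":0},{"offset":[-0.026,-0.039,0],"spin":0},{"offset":[-0.037,-0.056,0],"spin":0},{"offset":[-0.047,-0.071,0],"spin":0},{"offset":[-0.055,-0.083,0],"spin":0},{"offset":[-0.06,-0.09,0],"spin":0},{"offset":[-0.061,-0.092,0],"spin":0}]' 0.3 45
python3 -m crank '[{"offset":[0,0,-0.006],"spin":0},{"offset":[0,0,-0.014],"spin":0},{"offset":[0,0,-0.022],"spin":0},{"offset":[0,0,-0.03],"spin":0},{"offset":[0,0,-0.038],"spin":0},{"offset":[0,0,-0.043],"spin":0},{"offset":[0,0,-0.045],"spin":0},{"offset":[0,0,-0.045],"spin":0}]' 0.3 45
```

```text
clock: 60.45
eef_pos: [422.2, -164.7, 55.9]
eef_rot: [-3.139, -0.006, 0.945]
wrist_force: [0.1, 0.6, -1.6]
finger_gap: 34.0
clock: 61.12
eef_pos: [360.7, -257.4, 55.8]
eef_rot: [-3.138, -0.006, 0.944]
wrist_force: [0.5, 0.4, -1.8]
finger_gap: 33.8
clock: 61.78
eef_pos: [360.5, -257.1, 10.3]
eef_rot: [-3.138, -0.006, 0.945]
wrist_force: [0.1, -0.2, -1.7]
finger_gap: 34.1
```

```bash
python3 -m crank '[{"offset":[0,0,-0.001],"spin":0},{"offset":[0,0,-0.002],"spin":0},{"offset":[0,0,-0.003],"spin":0},{"offset":[0,0,-0.004],"spin":0},{"offset":[0,0,-0.005],"spin":0},{"offset":[0,0,-0.005],"spin":0},{"offset":[0,0,-0.005],"spin":0},{"offset":[0,0,-0.005],"spin":0}]' 0.3 30
python3 -m crank '[{"offset":[0,0,0],"spin":0},{"offset":[0,0,0],"spin":0},{"offset":[0,0,0],"spin":0},{"offset":[0,0,0],"spin":0},{"offset":[0,0,0.005],"spin":0},{"offset":[0,0,0.02],"spin":0},{"offset":[0,0,0.04],"spin":0},{"offset":[0,0,0.06],"spin":0}]' 0.6 25
python3 -m crank '[{"offset":[-0.005,-0.007,0.03],"spin":0},{"offset":[-0.01,-0.015,0.06],"spin":0},{"offset":[-0.02,-0.025,0.08],"spin":0},{"offset":[-0.03,-0.035,0.1],"spin":0},{"offset":[-0.03,-0.045,0.1],"spin":0},{"offset":[-0.03,-0.045,0.1],"spin":0},{"offset":[-0.03,-0.045,0.1],"spin":0},{"offset":[-0.03,-0.045,0.1],"spin":0}]' 0.6 25
python3 - <<'E'
from chk import *
p=shot('wrist'); print(pose()[0]['eef_pos'])
c=np.array([346,-278.4]);
def tr(X): d=X[:2]-c; a=np.radians(-36); return d@[np.cos(a),np.sin(a)],d@[-np.sin(a),np.cos(a)]
for o in circ(p,'bushing_a',47,18): print(o[0],o[1],o[3],'tray xy',tr(o[1]))
for n,z in (('tray',30),('mat',2)):
  for d in manip.masks_of(p,n)[:1]:
    q,_=cv2.findContours(d['mask'].astype(np.uint8),0,2); q=max(q,key=cv2.contourArea); rect(p,n,cv2.boxPoints(cv2.minAreaRect(q)),z)
for cam in ('side','scene'):
  P=shot(cam)
  for n in ('bushing_a','sample_a','bearing','oil_bottle','plate','tray'):
    for d in manip.search_frame(P,n)[:3]: print(cam,n,round(d['conf'],2),np.array(d['location']))
E
```

```text
clock: 62.45
eef_pos: [360.7, -257.3, 6.1]
eef_rot: [-3.138, -0.006, 0.945]
wrist_force: [-3.8, 3.1, 11.5]
finger_gap: 34.4
clock: 63.12
eef_pos: [360.5, -257.1, 66.9]
eef_rot: [-3.137, -0.006, 0.945]
wrist_force: [-0.1, -0.3, -0.1]
finger_gap: 56.5
clock: 63.78
eef_pos: [330.4, -301.3, 165.6]
eef_rot: [-3.135, -0.007, 0.945]
wrist_force: [0.4, 0.3, 0.9]
finger_gap: 56.6
[ 330.4 -301.3  165.8]
0.68 [ 359.9 -258.3   47. ] (294, 127, 44, 45) tray xy (np.float64(-0.5388647827053692), np.float64(24.454574529896405))
0.63 [ 332.7 -298.1   47. ] (297, 184, 41, 46) tray xy (np.float64(0.8144343612350582), np.float64(-23.74463183156613))
0.15 [ 546.  -254.7   47. ] (456, 0, 119, 21) tray xy (np.float64(147.82854549769212), np.float64(136.72034498119265))
tray centre [ 346. -278.]
    [ 358.6 -209.6] edge 59.7 ang -35.9
    [ 407.  -244.6] edge 125.5 ang -124.7
    [ 335.5 -347.8] edge 64.7 ang 144.3
    [ 283. -310.] edge 125.7 ang 53.0
mat centre [ 343.7 -279.2]
    [ 351.  -188.7] edge 94.3 ang -35.9
    [ 427.4 -244. ] edge 154.9 ang -124.2
    [ 340.3 -372.2] edge 103.5 ang 144.3
    [ 256.3 -311.7] edge 155.2 ang 52.4
side bushing_a 0.74 [ 353.7 -245.5   40.2]
side bushing_a 0.63 [626.5 257.4  19.2]
side bushing_a 0.51 [ 334.9 -281.9   39.9]
side sample_a 0.72 [ 561.3 -210.6   12.7]
side sample_a 0.7 [ 598.2 -211.7   29.4]
side sample_a 0.48 [ 571.1 -244.3   36. ]
side bearing 0.68 [496.8  44.9  12.8]
side oil_bottle 0.64 [518.9 119.6  58.3]
side plate 0.59 [ 573.2 -191.1   15.3]
side tray 0.71 [ 351.5 -252.9   20.9]
scene bushing_a 0.86 [ 329.7 -307.    41.1]
scene bushing_a 0.52 [ 362.9 -262.    43.4]
scene sample_a 0.52 [ 594.9 -222.    36.7]
scene sample_a 0.46 [ 572.5 -267.9   29.6]
scene bearing 0.6 [502.3  26.6   9.1]
scene oil_bottle 0.38 [535.4  91.9   9. ]
scene plate 0.6 [ 582.3 -206.3   12. ]
scene tray 0.56 [ 331.8 -296.    19.6]
scene tray 0.34 [ 329.2 -307.    41.4]
```

The bushings stand in the tray at y≈±24 mm, and the bearing and bottle are unchanged. One last check of the plate and samples from above.

```bash
python3 -m crank '[{"offset":[0.02,0.001,0],"spin":0},{"offset":[0.05,0.002,0],"spin":0},{"offset":[0.08,0.003,0],"spin":0},{"offset":[0.11,0.004,0],"spin":0},{"offset":[0.14,0.005,0],"spin":0},{"offset":[0.17,0.006,0],"spin":1},{"offset":[0.2,0.008,0],"spin":1},{"offset":[0.228,0.01,0],"spin":1}]' 0.6 25
python3 -m crank '[{"offset":[0.005,0.01,-0.01],"spin":0},{"offset":[0.01,0.02,-0.02],"spin":0},{"offset":[0.012,0.028,-0.03],"spin":0},{"offset":[0.012,0.03,-0.035],"spin":0},{"offset":[0.012,0.03,-0.035],"spin":0},{"offset":[0.012,0.03,-0.035],"spin":0},{"offset":[0.012,0.03,-0.035],"spin":0},{"offset":[0.012,0.03,-0.035],"spin":0}]' 0.6 25
python3 - <<'E'
from chk import *
p=shot('wrist'); print(pose()[0]['eef_pos'], w2px(p,p['c2w'][:3,3]-[0,0,300]))
crosses(p,4)
for o in circ(p,'sample_a',38,15): print(o)
g=cv2.cvtColor(p['pixels'],cv2.COLOR_RGB2GRAY).astype(int); fi=np.linalg.inv(F)
for y in (42,21,-21):
    u,v=np.round(w2px(p,(F@[4,y,16,1])[:3])[0]).astype(int)
    for du in (-12,12):
        a=g[v-9:v+10,u+du]; k=np.where(a<(a.min()+a.max())/2)[0].mean()
        print('bar',y,du,round((fi@np.r_[px2w(p,[(u+du,v-9+k)],16)[0],1])[1],1))
for y in (-55,30,55):
    u,v=np.round(w2px(p,(F@[-50,y,12,1])[:3])[0]).astype(int); r=g[v-2:v+3].mean(0); d=np.diff(r)
    i=[i for i in range(u-16,u+10) if abs(d[i])>20]; print(y,[(k,int(r[k]),int(r[k+1]),round((fi@np.r_[px2w(p,[(k+.5,v)],13)[0],1])[0],1)) for k in i])
E
```

```text
clock: 65.35
eef_pos: [560.0, -291.8, 166.6]
eef_rot: [-3.137, -0.006, 0.962]
wrist_force: [-1.0, -0.5, -0.4]
finger_gap: 56.3
clock: 66.02
eef_pos: [571.9, -262.4, 132.4]
eef_rot: [-3.138, -0.006, 0.961]
wrist_force: [-0.7, -0.9, -0.4]
finger_gap: 56.3
[ 572.  -262.3  132.3] [[317.9 134.4]]
cross -42 (np.int64(318), np.int64(201)) contrast 7 1 [ 590.  -253.1   12. ] [ 12.6 -33.6]
cross 0 (np.int64(318), np.int64(150)) contrast 1 2 [ 594.7 -217.5   12. ] [-4.  -1.7]
cross 42 (np.int64(318), np.int64(96)) contrast 46 42 [ 626.7 -185.8   12. ] [ 4.1 42.7]
(0.95, array([ 602.4, -222. ,   38. ]), array([ 4.9, -0.9]), (300, 133, 39, 40))
(0.82, array([ 577.6, -256.4,   38. ]), array([  4.3, -43.3]), (299, 185, 39, 43))
bar 42 -12 41.9
bar 42 12 41.9
bar 21 -12 21.5
bar 21 12 21.5
bar -21 -12 -22.9
bar -21 12 -20.3
-55 [(241, 82, 62, np.float64(-60.1)), (247, 84, 115, np.float64(-55.1)), (248, 115, 180, np.float64(-54.2)), (249, 180, 204, np.float64(-53.4)), (254, 200, 174, np.float64(-49.2)), (255, 174, 136, np.float64(-48.3))]
30 [(234, 180, 159, np.float64(-62.3)), (235, 159, 125, np.float64(-61.5)), (236, 125, 93, np.float64(-60.7)), (244, 87, 129, np.float64(-54.3)), (245, 129, 193, np.float64(-53.6))]
55 [(233, 162, 129, np.float64(-62.0)), (234, 129, 107, np.float64(-61.2)), (243, 91, 139, np.float64(-54.2)), (244, 139, 197, np.float64(-53.4))]
```

```bash
python3 -c "
from cell import manip
print(manip.sign_off())"
```

```text
the job is handed in; nothing more can be done
None
```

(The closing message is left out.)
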